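Lay the rocking bar magnifier flat on the lot card

TASK

The clear bar magnifier lies tipped on its round back on the blue pad, chocked by the silver timer. Take the timer away and lay it flat, face up, in the grey tray beside the marker; then still the rocking magnifier, turn it over under control, never letting it topple, and set it flat side down inside the red box on the lot card, square with the box and with its length along the box's long side. Leave the bottle, vial, slide mailer, marker, tube rack, tip box and mouse where they stand, and let go of everything.

Things in the scene. Friction and masses are not known exactly. Their poses are not given: they have to be found in the camera images.
- magnifier_center (a point): Clear bluish acrylic bar magnifier, 120 g: 50 mm wide (x), 60 long (y); plane end faces, side walls 24 high, round back (radius 29, axis y) with its crown 38 from the flat face (red line along y). Point: middle, 19 from flat face and crown. z: from flat face to crown, about DOWN at the start. With the timer gone it rocks about y, up to 0.45 rad, for 8 s. Stands steadily on an end or side wall.
- timer_center (a point): Silver digital timer, 40 mm (its x) by 62 mm (its y) by 18 mm high, about 70 g, with a display and three buttons on its upper face, lying on the pad. This point is its centre, 9 mm above its underside; z points up out of its face. Its +x long side touches the magnifier's round back and keeps it tipped over; the other three sides are clear.
- pad: Blue bench pad, fixed, 200 mm (its x) by 130 mm (its y), 2 mm thick; origin at the centre of its underside. The timer lies towards its -x end, the magnifier near its middle with its length roughly along the pad's y, the tall bottle and the vial towards its +x end.
- card_box (a point): Centre of the red box printed on the lot card, on the card's upper face (3 mm above the bench). The card is fixed, cream, 130 mm (its x) by 170 mm (its y), 3 mm thick, and this point is also its middle. The red box round the printed table measures 72 mm (x) by 82 mm (y).
- tray_in (a point): Grey open desk tray, fixed, 130 mm (its x) by 170 mm (its y) outside, 22 mm high, walls 4 mm thick. This point is the centre of its inner floor, 4 mm above the bench (the floor measures 122 by 162 mm inside). The marker lies in it along the +x wall, so the free floor runs from x = -61 to about x = +36 mm.
- marker_center (a point): Dark marker pen with a green cap, 121 mm long (along its y, from 60 mm on the -y side to 61 mm on the +y side), 17 mm wide and high, lying in the tray. This point is 8 mm above its underside. Leave alone.
- bottle_center (a point): Amber reagent bottle with a blue cap, 48 mm in diameter, 125 mm high, standing on the pad; this point is half-way up on its axis. Leave alone.
- vial_center (a point): Small clear vial with an orange cap, 25 mm in diameter, 47 mm high, standing on the pad; this point is half-way up on its axis. Leave alone.
- mailer_center (a point): White plastic slide mailer, 30 mm (its x) by 82 mm (its y) by 14 mm high, lying on the bench beyond the card's +x edge; this point is its centre. Leave alone.
- rack_center (a point): Pink tube rack 70 mm (x) by 130 mm (y) by 55 mm high with three capped tubes (tops 84 mm above the bench), standing at the back; this point is 28 mm above its underside. Leave alone.
- tip_box_center (a point): Pipette tip box, white with a yellow lid, 85 mm (x) by 120 mm (y) by 61 mm high, standing at the back; this point is 30 mm above its underside. Leave alone.
- mouse_center (a point): Black computer mouse, 100 mm (its x) by 58 mm by 32 mm high, near the robot; this point is 16 mm above its underside. Leave alone.

How it is judged:
By the outcome, as a careful person would: the job done as asked, in the order asked, and still so for the second after the job is handed in, with the robot touching nothing.
It also fails if it takes over 72 s, if anything falls off the work surface, if the arm or the gripper's body presses on something with over 40 N, if the wrist force passes 120 N, or if a joint passes its speed limit or range.

ROBOT

A 6-joint arm with a two-finger parallel gripper is mounted at the origin on the work surface. World frame = base frame: x ahead of the robot, y to its left, z up, the work surface at z = 0. Lengths are in mm, angles in rad, forces in N, time in s.
With the tool pointing down it reaches from about 350 to 775 mm from the base axis. Payload 7.3 kg.
Tool frame: the origin (TCP) lies at the very end of the fingers, on their centre line; the grasp point (between the pads) lies bot.grasp_offset behind it (bot.grasp_offset is the distance from the TCP to the grasp point, in mm); z points along the fingers, y is the line along which they close (so a half turn about z gives the same grasp; the last joint's range is limited). The gripper opens to 92 mm and grips with 3 to 60 N. Pads are 19 mm wide; open, the fingers measure 130 mm over their backs; the gripper's body (75 mm by 190 mm) begins 47 mm behind the grasp point.
Start: joints at [1.031, 0.342, 1.524, -0, 1.275, -0.146], TCP at [201.43, 484.841, 226.741] pointing down, gripper open.
Joint ranges: [-2.53, 2.53], [-0.77, 2.02], [0.04, 2.7], [-1, 4.14], [0.28, 2.66], [-3.11, 3.11]. Speed limits (rad/s): [2.57, 2.57, 3.14, 3.14, 3.14, 3.14].

INTERFACE

Orientations are given as [roll, pitch, yaw] about the fixed x, y, z axes, in that order (R = Rz(yaw) Ry(pitch) Rx(roll)).
In Python, from plant import bot gives the robot as it stands. The module is installed in compiled form; this text tells all that it offers.
- The arm moves only by the shell command python3 -m handwheel 'ROWS'. ROWS is JSON, a list of rows, each an object of numbers: "claw": the finger opening in mm, from 0 to 91.8; "dx", "dy", "dz": the shift along the tool's x, y, z in mm; "rx", "ry", "rz": the turn, a rotation vector about the tool's x, y, z in rad. A call has 1 to 10 rows; each row shifts and turns the commanded pose from where the row before left it, along the tool's axes as they then stand; what a row does not reach is not made up. A row lasts 1/10 s, in which the tool goes at most 50 mm and 8.59 degrees, less where a joint would pass 70% of its speed; a pose out of reach is approached as far as the arm can. A call is refused whole if a number of a shift passes 50 or a number of a turn 0.15, either way. A call with a gripper value outside its range is refused whole. The fingers move at their own pace and stop on an object; the grip force is fixed at half the most. Time passes only in rows, so rows that do not move let the fingers close. It gives the time, the measured TCP pose, the force and the opening at its end, in the units of the state.
- bot.get_obs(): the state, without advancing time (a new reading comes with each control period).
- bot.capture(name): name is "side" or "top" or "wrist"; returns a dict with "frame" (480x640x3 uint8, red, green, blue), "camera_matrix" (3x3 intrinsics, pixels), "view" (4x4, takes a point from world to camera coordinates); the wrist camera has in their place "mount" (4x4, takes a point from camera to tool coordinates, whose origin is the TCP and whose axes are the flange's). Camera axes: x right, y down, z forward; pixel columns grow to the right and rows downward; lengths in mm; the calibration is good to about 2 mm. The wrist camera is an equidistant fisheye: a pixel r from the principal point sees the ray r / f radians off the axis. A picture is of the moment at which its call begins: read the wrist's pose just before it. There is no depth.
- bot.close_job(): hands the job in, once; it reports no verdict.
The state is a dict: "time": time; "joint_positions": joint angles; "dq": joint speeds; "tau": joint torques, N m; "tool_pos": TCP position; "tcp_rot": TCP orientation; "contact_force": force on the tool from outside, world axes, zero at the start; "moment": the same for the moment, N m; "grip_width": finger opening in mm.
Only numpy, scipy, OpenCV 4.12 (cv2) and the standard library are available. Lean on these libraries where they do the work, as an engineer would, in place of code of your own. Each camera call takes 0.05 s, during which the arm holds its last target. There are 200 camera calls.

## Working session

There is one attempt and no reset: what is moved stays moved. The work goes in short steps, Python scripts to look and compute and a shell command to move; the robot and the scene stay as the last step left them, time stands still between calls to the robot, and variables do not carry over. Pictures are saved under pics/ and viewed, on a budget of 10 in all, crops included, one or two more only if the job needs it, and the job is handed in when it is done.

```bash
mkdir -p pics
cat > h.py <<'E'
import numpy as np, cv2
from scipy.spatial.transform import Rotation as Ro
from plant import bot
def snap(n,f):
    c=bot.capture(n); cv2.imwrite('pics/'+f,c['frame'][:,:,::-1]); np.savez('pics/'+f[:-4],K=c['camera_matrix'],V=c.get('view',c.get('mount'))); return c
def ray(f,u,v,z):
    d=np.load('pics/'+f+'.npz');K,V=d['K'],d['V'];R,t=V[:3,:3],V[:3,3]
    o=-R.T@t; r=R.T@np.linalg.inv(K)@[u,v,1]; return o+r*(z-o[2])/r[2]
def proj(f,p):
    d=np.load('pics/'+f+'.npz');K,V=d['K'],d['V']; q=K@(V[:3,:3]@p+V[:3,3]); return q[:2]/q[2]
E
python3 - <<'E'
from h import *
o=bot.get_obs();print({k:np.round(v,3) for k,v in o.items()}, bot.grasp_offset)
for n in('top','side'):
    c=snap(n,n+'0.png');print(c['camera_matrix'],c['view'])
E
```

```text
{'time': np.float64(0.0), 'joint_positions': array([ 1.031,  0.343,  1.525, -0.   ,  1.275, -0.146]), 'dq': array([ 0.001, -0.001,  0.   , -0.   , -0.   , -0.001]), 'tau': array([  0.   , -43.125, -24.422,   0.072,   0.056,  -0.   ]), 'tool_pos': array([201.237, 484.472, 226.031]), 'tcp_rot': array([-3.14 , -0.   ,  2.748]), 'contact_force': array([-0.887,  0.721, -0.418]), 'moment': array([-0.03 , -0.043,  0.006]), 'grip_width': np.float64(92.068)} 18.8
[[466.1134989    0.         311.01081991]
 [  0.         466.1134989  245.42684481]
 [  0.           0.           1.        ]] [[-3.71408408e-03 -9.99800554e-01 -1.96228700e-02  2.86795631e+01]
 [-9.96489569e-01  5.34153219e-03 -8.35464337e-02  5.80774302e+02]
 [ 8.36345869e-02  1.92436868e-02 -9.96310663e-01  9.84032915e+02]
 [ 0.00000000e+00  0.00000000e+00  0.00000000e+00  1.00000000e+00]]
[[461.47325176   0.         309.38339005]
 [  0.         461.47325176 241.55558523]
 [  0.           0.           1.        ]] [[-9.26744565e-01 -3.75425327e-01 -1.41539369e-02  5.45657569e+02]
 [-2.47445737e-01  6.38305881e-01 -7.28928124e-01  1.92234812e+02]
 [ 2.82692621e-01 -6.72027846e-01 -6.84443903e-01  7.90981565e+02]
 [ 0.00000000e+00  0.00000000e+00  0.00000000e+00  1.00000000e+00]]
```

View pics/top0.png

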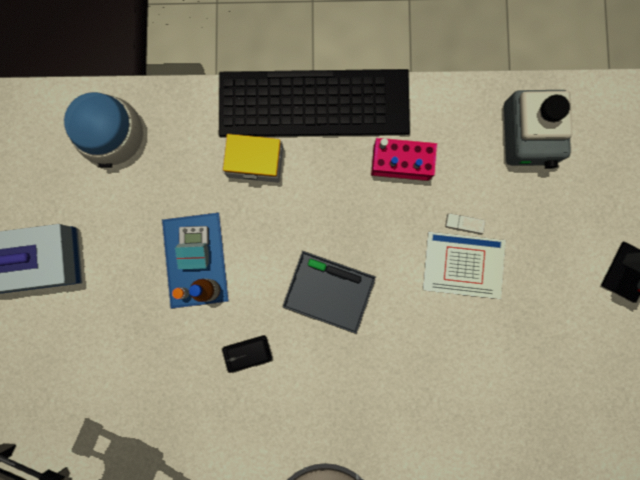

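View pics/side0.png

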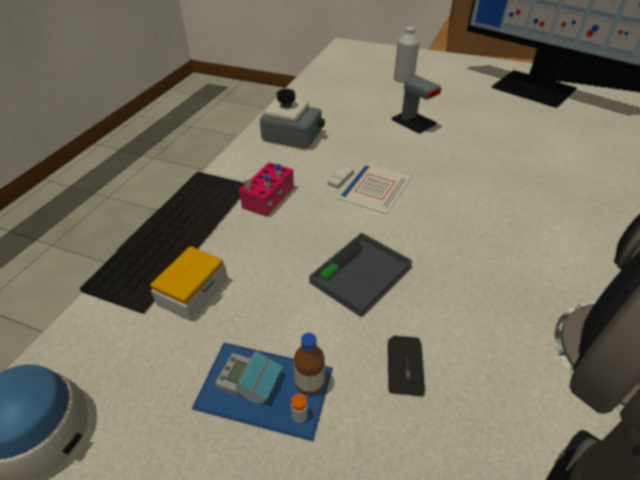

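The top view shows the pad at about (195,260), with the timer on its far side at (193,238) and the magnifier at (192,257). The bottle is at (204,290), the vial at (181,294), the tray at (329,291) and the card at (464,265). I'll enlarge the parts that matter.

Run:
```python
from h import *
t=cv2.imread('pics/top0.png');s=cv2.imread('pics/side0.png')
def cr(i,u,v,w,h,k,g):
    a=cv2.resize(i[v:v+h,u:u+w],None,fx=k,fy=k,interpolation=cv2.INTER_CUBIC)
    for x in range(u-u%-g,u+w,g): cv2.putText(a,str(x),((x-u)*k,10),0,.35,(0,0,255));cv2.line(a,((x-u)*k,0),((x-u)*k,600),(0,0,0),1)
    for y in range(v-v%-g,v+h,g): cv2.putText(a,str(y),(0,(y-v)*k),0,.35,(0,0,255));cv2.line(a,(0,(y-v)*k),(800,(y-v)*k),(0,0,0),1)
    return a
A=cr(t,155,205,80,110,5,10)[:300*2]
B=cr(t,420,225,100,75,4,10);C=cr(t,280,245,100,75,4,10)
out=np.zeros((600,800,3),np.uint8);out[:550,:400]=A;out[:300,400:]=B;out[300:,400:]=C
cv2.imwrite('pics/c1.png',out)
cv2.imwrite('pics/c2.png',cr(s,185,325,160,120,5,10))
```

```text
(no output)
```

View pics/c1.png

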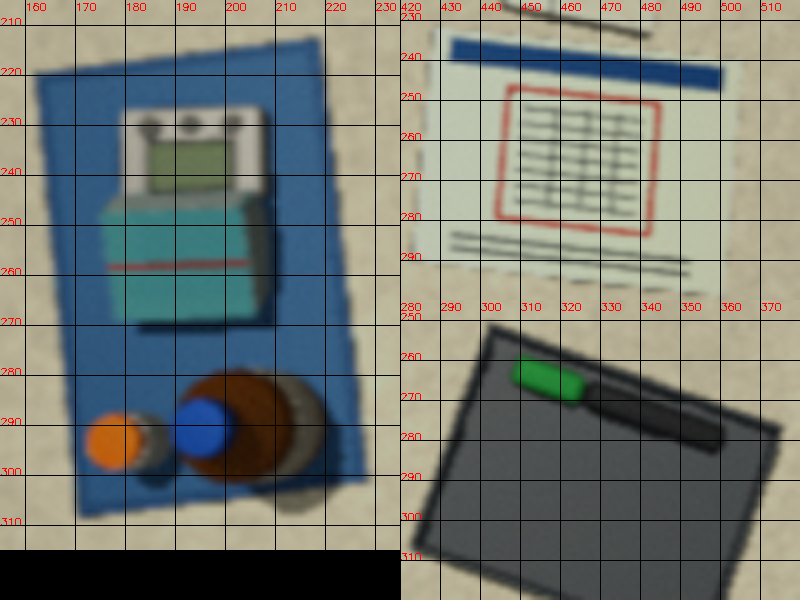

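View pics/c2.png

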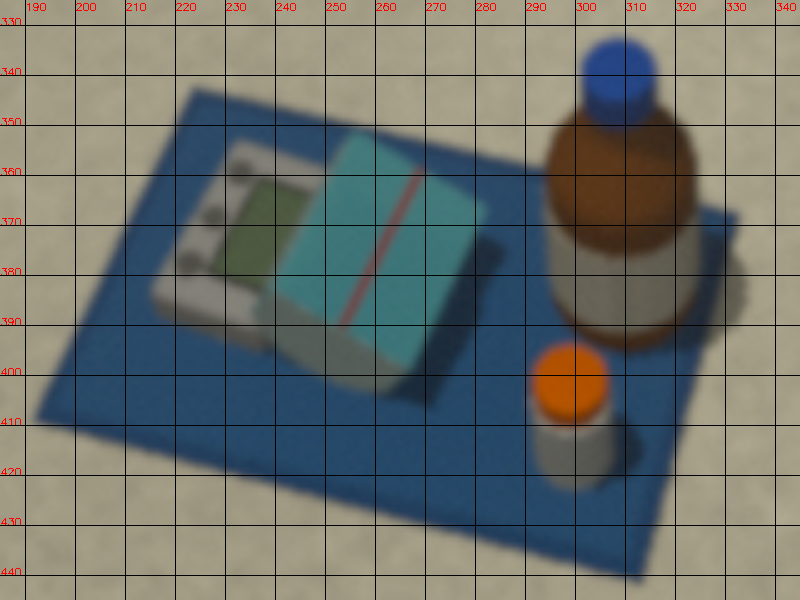

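The timer's far top corners are at about (179,226) and (207,226). The magnifier's flat face has corners at (176,246), (205,246), (207,269) and (178,269). I'll turn these into world positions now.

Run:
```python
from h import *
def P(n,pts,z):
    q=np.array([ray('top0',u,v,z) for u,v in pts]); c=q.mean(0)
    e=np.diff(np.vstack([q,q[:1]]),axis=0)[:,:2]
    print(n,'c',c.round(1),'len',np.linalg.norm(e,axis=1).round(1),'ang',np.degrees(np.arctan2(e[:,1],e[:,0])).round(1));print(q[:,:2].round(1).tolist())
P('pad',[(162.4,220),(218.6,212.6),(228,301),(171,308.4)],2)
P('box',[(447.5,246.7),(485,250.7),(482.7,284),(443.7,279.5)],3)
P('tray',[(302.5,251.2),(375.2,277),(358,332),(283.7,306.7)],22)
P('timer',[(179,226.4),(207.6,226.4),(207.6,244),(179,244)],20)
P('mag',[(175.6,246.4),(204.6,246),(206.6,268.6),(178.4,269.4)],40)
# side cross-check
print('side timer far corners',ray('side0',233,353,20).round(1),ray('side0',215.5,383,20).round(1))
print('side pad',[ray('side0',*p,2).round(1) for p in((224,342.5),(192,408),(313,441),(332.5,367.5))])
print('side mag face',[ray('side0',*p,40).round(1) for p in((256,351),(237,384),(264,399),(282,367))])
```

```text
pad c [551.4 284.    2. ] len [127.  197.7 126.7 197.7] ang [ -82.8 -173.2   97.2    6.9]
[[641.7, 358.7], [657.5, 232.7], [461.2, 209.4], [445.4, 335.2]]
box c [ 537.5 -309.8    3. ] len [82.  73.1 84.9 72.6] ang [-96.5 174.1  83.2  -8.1]
[[578.3, -273.5], [569.1, -355.0], [496.3, -347.5], [506.5, -263.2]]
tray c [481.4 -13.8  22. ] len [166.2 123.  167.6 126.1] ang [-109.8  161.8   71.2  -18.8]
[[568.7, 44.6], [512.2, -111.8], [395.4, -73.4], [449.3, 85.3]]
timer c [605.2 283.7  20. ] len [63.  38.7 62.8 38.8] ang [ -90.4 -179.1   89.7    1.2]
[[624.7, 315.6], [624.3, 252.6], [585.6, 252.0], [586.0, 314.8]]
mag c [554.9 281.7  40. ] len [62.4 48.6 60.4 49.8] ang [ -89.5 -174.1   91.4    8.1]
[[579.1, 315.9], [579.6, 253.5], [531.2, 248.5], [529.8, 308.9]]
side timer far corners [623.1 258.3  20. ] [622.  317.9  20. ]
side pad [array([656.4, 235.5,   2. ]), array([642.2, 361.5,   2. ]), array([445.5, 339.3,   2. ]), array([460.8, 212.1,   2. ])]
side mag face [array([581. , 251.6,  40. ]), array([581.3, 315.9,  40. ]), array([531.3, 322.9,  40. ]), array([528.8, 263.1,  40. ])]
```

```bash
python3 -m handwheel '[{"claw":91.8,"rz":-0.131},{"rz":-0.131},{"rz":-0.132},{"dx":-30,"dy":-14},{"dx":-36,"dy":-18},{"dx":-38,"dy":-19},{"dx":-38,"dy":-19},{"dx":-38,"dy":-19},{"dx":-38,"dy":-19},{"dx":-38,"dy":-19}]'
python3 -m handwheel '[{"dx":-38,"dy":-19},{"dx":-38,"dy":-19},{"dx":-38,"dy":-18},{"dx":-38,"dy":-17,"dz":10},{"dz":20},{"dz":30},{"dz":30},{"dz":20},{}]'
python3 - <<'E'
from h import *
o=bot.get_obs();print(o['tool_pos'].round(1),o['tcp_rot'].round(3),o['joint_positions'].round(2));c=snap('wrist','w1.png');print(c['camera_matrix'],c['mount'].round(3).tolist())
E
```

```text
[201.2 484.5 226.1] [-3.14  -0.     2.748] [ 1.03  0.34  1.52  0.    1.28 -0.15]
[[371.64829954   0.         316.42251412]
 [  0.         371.64829954 240.93516171]
 [  0.           0.           1.        ]] [[0.0, -0.956, -0.294, 79.982], [1.0, 0.0, 0.0, 0.43], [0.0, -0.294, 0.956, -159.441], [0.0, 0.0, 0.0, 1.0]]invalid input at $[0]: expected keys claw, dx, dy, dz, rx, ry, rz
invalid input at $[0]: expected keys claw, dx, dy, dz, rx, ry, rz
```

View pics/w1.png

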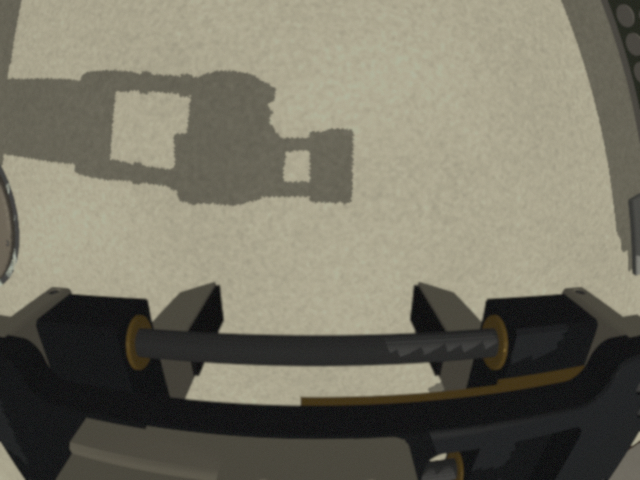

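All keys are required in each row, so nothing moved. The wrist picture shows only bench and the open fingers (tips at about (210,290) and (420,290)).

```bash
python3 -m handwheel '[{"claw":91.8,"dx":0,"dy":0,"dz":0,"rx":0,"ry":0,"rz":-0.131},{"claw":91.8,"dx":0,"dy":0,"dz":0,"rx":0,"ry":0,"rz":-0.131},{"claw":91.8,"dx":0,"dy":0,"dz":0,"rx":0,"ry":0,"rz":-0.132},{"claw":91.8,"dx":-30,"dy":-14,"dz":0,"rx":0,"ry":0,"rz":0},{"claw":91.8,"dx":-38,"dy":-19,"dz":0,"rx":0,"ry":0,"rz":0},{"claw":91.8,"dx":-38,"dy":-19,"dz":0,"rx":0,"ry":0,"rz":0},{"claw":91.8,"dx":-38,"dy":-19,"dz":0,"rx":0,"ry":0,"rz":0},{"claw":91.8,"dx":-38,"dy":-19,"dz":0,"rx":0,"ry":0,"rz":0},{"claw":91.8,"dx":-38,"dy":-19,"dz":0,"rx":0,"ry":0,"rz":0},{"claw":91.8,"dx":-38,"dy":-19,"dz":0,"rx":0,"ry":0,"rz":0}]'
python3 -m handwheel '[{"claw":91.8,"dx":-38,"dy":-19,"dz":0,"rx":0,"ry":0,"rz":0},{"claw":91.8,"dx":-38,"dy":-19,"dz":0,"rx":0,"ry":0,"rz":0},{"claw":91.8,"dx":-38,"dy":-15,"dz":0,"rx":0,"ry":0,"rz":0},{"claw":91.8,"dx":-36,"dy":0,"dz":20,"rx":0,"ry":0,"rz":0},{"claw":91.8,"dx":0,"dy":0,"dz":30,"rx":0,"ry":0,"rz":0},{"claw":91.8,"dx":0,"dy":0,"dz":30,"rx":0,"ry":0,"rz":0},{"claw":91.8,"dx":0,"dy":0,"dz":20,"rx":0,"ry":0,"rz":0},{"claw":91.8,"dx":0,"dy":0,"dz":0,"rx":0,"ry":0,"rz":0}]'
python3 - <<'E'
from h import *
o=bot.get_obs();print(o['time'],o['tool_pos'].round(1),o['tcp_rot'].round(3),o['joint_positions'].round(2));c=snap('wrist','w2.png')
E
```

```text
time: 1.15
tool_pos: [460.8, 355.8, 226.5]
tcp_rot: [-3.142, -0.0, -3.141]
contact_force: [-0.4, 0.4, -0.2]
grip_width: 91.8
time: 1.95
tool_pos: [607.5, 303.0, 122.5]
tcp_rot: [-3.139, -0.007, 3.142]
contact_force: [-0.4, -0.6, -0.2]
grip_width: 91.8
1.95 [607.5 303.  122.5] [-3.139 -0.007  3.142] [ 0.35  0.71  1.18  0.    1.26 -1.22]
```

View pics/w2.png

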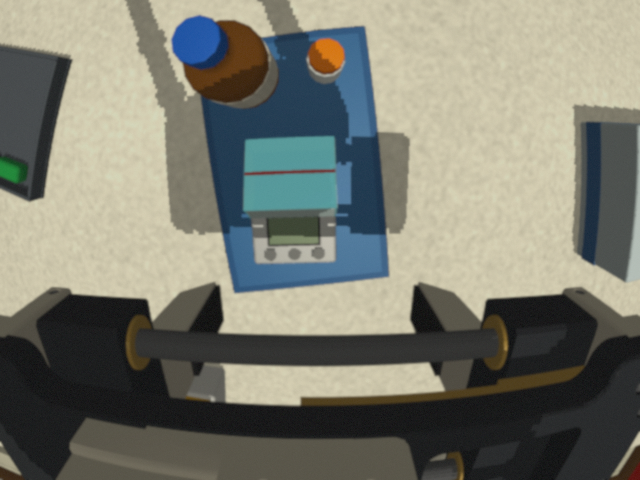

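The wrist view shows the timer with corners (256,263) and (335,262), the magnifier at (246,141)-(336,211) with its red line nearly level, and all timer ends clear.

```bash
cat >> h.py <<'E'
def wray(f,pos,rot,u,v,z):
    d=np.load('pics/'+f+'.npz');K,M=d['K'],d['V']
    x,y=(u-K[0,2])/K[0,0],(v-K[1,2])/K[1,1];th=np.hypot(x,y)
    c=np.array([x/th*np.sin(th),y/th*np.sin(th),np.cos(th)])
    R=Ro.from_euler('xyz',rot).as_matrix();o=R@M[:3,3]+pos;r=R@M[:3,:3]@c
    return o+r*(z-o[2])/r[2]
E
python3 - <<'E'
from h import *
a=([607.5,303,122.5],[-3.139,-.007,3.142])
for n,p,z in(('timer far',((256,263),(335,262)),20),('mag',((243,211),(336,211)),46),('mag near',((246,141),(335,136)),34),('red',((246,173),(335,171)),40)):
    q=[wray('w2',*a,*x,z) for x in p];e=q[1]-q[0];print(n,np.round(q,1).tolist(),np.degrees(np.arctan2(e[1],e[0])).round(1),np.linalg.norm(e[:2]).round(1))
E
```

```text
timer far [[625.1, 257.4, 20.0], [624.1, 317.2, 20.0]] 91.0 59.8
mag [[579.2, 254.9, 46.0], [579.4, 316.0, 46.0]] 89.8 61.1
mag near [[533.6, 256.1, 34.0], [531.0, 315.5, 34.0]] 92.6 59.4
red [[554.8, 256.7, 40.0], [553.9, 315.4, 40.0]] 90.9 58.7
```

```bash
python3 -m handwheel '[{"claw":91.8,"dx":0,"dy":-17,"dz":20,"rx":0,"ry":0,"rz":-0.01},{"claw":91.8,"dx":0,"dy":0,"dz":30,"rx":0,"ry":0,"rz":0},{"claw":91.8,"dx":0,"dy":0,"dz":30,"rx":0,"ry":0,"rz":0},{"claw":91.8,"dx":0,"dy":0,"dz":0,"rx":0,"ry":0,"rz":0},{"claw":91.8,"dx":0,"dy":0,"dz":0,"rx":0,"ry":0,"rz":0}]'
```

```text
time: 2.5
tool_pos: [610.3, 287.3, 48.4]
tcp_rot: [3.141, 0.002, -3.131]
contact_force: [1.0, 0.1, 1.0]
grip_width: 92.0
```

```bash
python3 -m handwheel '[{"claw":91.8,"dx":0,"dy":0,"dz":20,"rx":0,"ry":0,"rz":0},{"claw":91.8,"dx":0,"dy":0,"dz":15,"rx":0,"ry":0,"rz":0},{"claw":91.8,"dx":0,"dy":0,"dz":6,"rx":0,"ry":0,"rz":0},{"claw":91.8,"dx":0,"dy":0,"dz":0,"rx":0,"ry":0,"rz":0},{"claw":80,"dx":0,"dy":0,"dz":0,"rx":0,"ry":0,"rz":0},{"claw":70,"dx":0,"dy":0,"dz":0,"rx":0,"ry":0,"rz":0},{"claw":60,"dx":0,"dy":0,"dz":0,"rx":0,"ry":0,"rz":0},{"claw":50,"dx":0,"dy":0,"dz":0,"rx":0,"ry":0,"rz":0},{"claw":50,"dx":0,"dy":0,"dz":0,"rx":0,"ry":0,"rz":0},{"claw":50,"dx":0,"dy":0,"dz":0,"rx":0,"ry":0,"rz":0}]'
```

```text
time: 3.5
tool_pos: [609.7, 286.9, 6.2]
tcp_rot: [3.141, 0.001, -3.131]
contact_force: [-0.7, -0.5, 2.8]
grip_width: 61.6
```

```bash
python3 -m handwheel '[{"claw":50,"dx":-2,"dy":0,"dz":0,"rx":0,"ry":0,"rz":0},{"claw":50,"dx":-2,"dy":0,"dz":0,"rx":0,"ry":0,"rz":0},{"claw":50,"dx":-2,"dy":0,"dz":0,"rx":0,"ry":0,"rz":0},{"claw":50,"dx":-2,"dy":0,"dz":0,"rx":0,"ry":0,"rz":0},{"claw":50,"dx":-2,"dy":0,"dz":0,"rx":0,"ry":0,"rz":0},{"claw":50,"dx":-2,"dy":0,"dz":0,"rx":0,"ry":0,"rz":0},{"claw":50,"dx":-2,"dy":0,"dz":0,"rx":0,"ry":0,"rz":0},{"claw":50,"dx":-3,"dy":0,"dz":0,"rx":0,"ry":0,"rz":0},{"claw":50,"dx":-4,"dy":0,"dz":0,"rx":0,"ry":0,"rz":0},{"claw":50,"dx":-6,"dy":0,"dz":0,"rx":0,"ry":0,"rz":0}]'
python3 -m handwheel '[{"claw":50,"dx":-6,"dy":0,"dz":0,"rx":0,"ry":0,"rz":0},{"claw":50,"dx":-3,"dy":0,"dz":-10,"rx":0,"ry":0,"rz":0},{"claw":50,"dx":0,"dy":0,"dz":-30,"rx":0,"ry":0,"rz":0},{"claw":50,"dx":0,"dy":0,"dz":-40,"rx":0,"ry":0,"rz":0},{"claw":50,"dx":0,"dy":0,"dz":-30,"rx":0,"ry":0,"rz":0},{"claw":50,"dx":0,"dy":0,"dz":0,"rx":0,"ry":0,"rz":0}]'
```

```text
time: 4.5
tool_pos: [636.0, 287.5, 6.2]
tcp_rot: [3.141, -0.001, -3.131]
contact_force: [-4.0, 0.1, 4.6]
grip_width: 61.8
time: 5.1
tool_pos: [648.4, 288.2, 122.1]
tcp_rot: [3.138, 0.01, -3.131]
contact_force: [0.2, -0.8, -0.1]
grip_width: 61.7
```

```bash
python3 -m handwheel '[{"claw":50,"dx":18.2,"dy":-29.6,"dz":0,"rx":0,"ry":0,"rz":0},{"claw":50,"dx":18.2,"dy":-29.6,"dz":0,"rx":0,"ry":0,"rz":0},{"claw":50,"dx":18.2,"dy":-29.6,"dz":0,"rx":0,"ry":0,"rz":0},{"claw":50,"dx":18.2,"dy":-29.6,"dz":0,"rx":0,"ry":0,"rz":0},{"claw":50,"dx":18.2,"dy":-29.6,"dz":0,"rx":0,"ry":0,"rz":0},{"claw":50,"dx":18.2,"dy":-29.6,"dz":0,"rx":0,"ry":0,"rz":0},{"claw":50,"dx":18.2,"dy":-29.6,"dz":0,"rx":0,"ry":0,"rz":0},{"claw":50,"dx":18.2,"dy":-29.6,"dz":0,"rx":0,"ry":0,"rz":0},{"claw":50,"dx":18.2,"dy":-29.6,"dz":0,"rx":0,"ry":0,"rz":0},{"claw":50,"dx":18.2,"dy":-29.6,"dz":0,"rx":0,"ry":0,"rz":0}]'
python3 -m handwheel '[{"claw":50,"dx":0,"dy":0,"dz":0,"rx":0,"ry":0,"rz":0.113},{"claw":50,"dx":0,"dy":0,"dz":10,"rx":0,"ry":0,"rz":0.113},{"claw":50,"dx":0,"dy":0,"dz":20,"rx":0,"ry":0,"rz":0.114},{"claw":50,"dx":0,"dy":0,"dz":20,"rx":0,"ry":0,"rz":0},{"claw":50,"dx":0,"dy":0,"dz":20,"rx":0,"ry":0,"rz":0},{"claw":50,"dx":0,"dy":0,"dz":0,"rx":0,"ry":0,"rz":0},{"claw":50,"dx":0,"dy":0,"dz":0,"rx":0,"ry":0,"rz":0}]'
python3 - <<'E'
from h import *
print(bot.get_obs()['tool_pos'].round(1));snap('side','s2.png')
i=cv2.imread('pics/s2.png');a=cv2.resize(i[200:430,180:430],None,fx=3,fy=2.6);cv2.imwrite('pics/s2c.png',cv2.resize(i[200:420,180:430],None,fx=2.7,fy=2.7))
E
```

```text
time: 6.1
tool_pos: [465.4, -11.6, 115.3]
tcp_rot: [3.142, -0.0, -3.131]
contact_force: [0.6, 0.8, 0.7]
grip_width: 61.6
time: 6.8
tool_pos: [466.3, -10.5, 45.7]
tcp_rot: [-3.142, -0.001, 2.812]
contact_force: [-0.6, 0.2, 0.5]
grip_width: 61.4
[466.3 -10.5  45.7]
```

View pics/s2c.png

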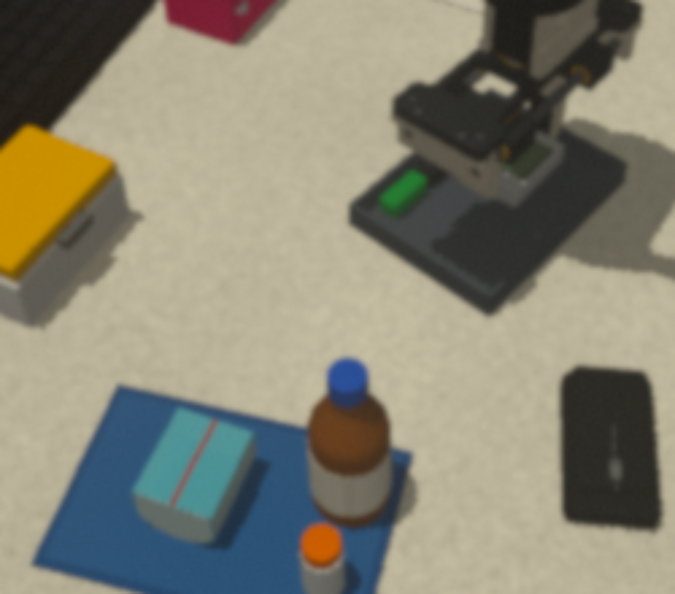

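The picture shows the timer held level over the tray, clear of the marker. The magnifier is still on the pad at about (195,475) in the crop. I'll lower the timer now.

```bash
python3 -m handwheel '[{"claw":50,"dx":-5,"dy":0,"dz":16,"rx":0,"ry":0,"rz":0},{"claw":50,"dx":0,"dy":0,"dz":12,"rx":0,"ry":0,"rz":0},{"claw":50,"dx":0,"dy":0,"dz":5,"rx":0,"ry":0,"rz":0},{"claw":50,"dx":0,"dy":0,"dz":3,"rx":0,"ry":0,"rz":0},{"claw":50,"dx":0,"dy":0,"dz":1,"rx":0,"ry":0,"rz":0},{"claw":50,"dx":0,"dy":0,"dz":0,"rx":0,"ry":0,"rz":0},{"claw":50,"dx":0,"dy":0,"dz":0,"rx":0,"ry":0,"rz":0}]'
```

```text
time: 7.55
tool_pos: [471.5, -12.2, 9.2]
tcp_rot: [3.141, 0.001, 2.812]
contact_force: [0.1, 0.5, -0.4]
grip_width: 61.3
```

```bash
python3 -m handwheel '[{"claw":50,"dx":0,"dy":0,"dz":1,"rx":0,"ry":0,"rz":0},{"claw":62,"dx":0,"dy":0,"dz":0,"rx":0,"ry":0,"rz":0},{"claw":68,"dx":0,"dy":0,"dz":0,"rx":0,"ry":0,"rz":0},{"claw":75,"dx":0,"dy":0,"dz":0,"rx":0,"ry":0,"rz":0},{"claw":80,"dx":0,"dy":0,"dz":0,"rx":0,"ry":0,"rz":0},{"claw":80,"dx":0,"dy":0,"dz":0,"rx":0,"ry":0,"rz":0},{"claw":80,"dx":0,"dy":0,"dz":-10,"rx":0,"ry":0,"rz":0},{"claw":80,"dx":0,"dy":0,"dz":-40,"rx":0,"ry":0,"rz":0},{"claw":80,"dx":0,"dy":0,"dz":-45,"rx":0,"ry":0,"rz":0},{"claw":80,"dx":0,"dy":0,"dz":-45,"rx":0,"ry":0,"rz":0}]'
python3 -m handwheel '[{"claw":91.8,"dx":0,"dy":0,"dz":-40,"rx":0,"ry":0,"rz":-0.113},{"claw":91.8,"dx":0,"dy":0,"dz":-20,"rx":0,"ry":0,"rz":-0.113},{"claw":91.8,"dx":0,"dy":0,"dz":0,"rx":0,"ry":0,"rz":-0.114},{"claw":91.8,"dx":-15,"dy":30,"dz":0,"rx":0,"ry":0,"rz":0},{"claw":91.8,"dx":-15,"dy":30,"dz":0,"rx":0,"ry":0,"rz":0},{"claw":91.8,"dx":-15,"dy":30,"dz":0,"rx":0,"ry":0,"rz":0},{"claw":91.8,"dx":-15,"dy":30,"dz":0,"rx":0,"ry":0,"rz":0},{"claw":91.8,"dx":-15,"dy":30,"dz":0,"rx":0,"ry":0,"rz":0},{"claw":91.8,"dx":0,"dy":0,"dz":0,"rx":0,"ry":0,"rz":0},{"claw":91.8,"dx":0,"dy":0,"dz":0,"rx":0,"ry":0,"rz":0}]'
python3 - <<'E'
from h import *
o=bot.get_obs();print(o['joint_positions'].round(3),o['tool_pos'].round(1),o['tcp_rot'].round(3));c=snap('top','t3.png')['frame']
B=lambda f:cv2.resize(f,None,fx=3,fy=3)
i=cv2.imread('pics/t3.png');cv2.imwrite('pics/t3c.png',cv2.resize(i[205:345,155:385],None,fx=3.4,fy=3.4,interpolation=cv2.INTER_CUBIC))
E
```

```text
time: 8.55
tool_pos: [470.7, -12.1, 149.8]
tcp_rot: [-3.142, -0.0, 2.812]
contact_force: [1.0, -0.7, 0.7]
grip_width: 80.3
time: 9.55
tool_pos: [544.3, 138.8, 207.9]
tcp_rot: [-3.141, -0.001, -3.13]
contact_force: [-0.0, -0.4, -0.6]
grip_width: 91.5
[ 0.113  0.425  1.451 -0.     1.267 -1.469] [544.3 138.8 207.9] [-3.141e+00 -1.000e-03 -3.130e+00]
```

View pics/t3c.png

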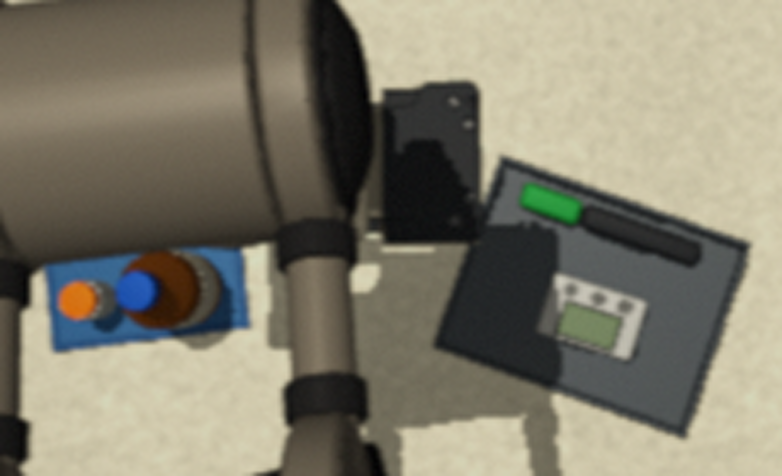

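The timer lies face up in the tray at about (605,315), clear of the marker. Next I'll move above the magnifier and test the tilt range in free air while it settles.

```bash
python3 -m handwheel '[{"claw":91.8,"dx":-4,"dy":30,"dz":0,"rx":0,"ry":0,"rz":0},{"claw":91.8,"dx":-4,"dy":40,"dz":0,"rx":0,"ry":0,"rz":0},{"claw":91.8,"dx":-3,"dy":40,"dz":0,"rx":0,"ry":0,"rz":0},{"claw":91.8,"dx":0,"dy":37,"dz":0,"rx":0,"ry":0,"rz":0},{"claw":91.8,"dx":0,"dy":0,"dz":0,"rx":0,"ry":0.14,"rz":0},{"claw":91.8,"dx":0,"dy":0,"dz":0,"rx":0,"ry":0.14,"rz":0},{"claw":91.8,"dx":0,"dy":0,"dz":0,"rx":0,"ry":0.14,"rz":0},{"claw":91.8,"dx":0,"dy":0,"dz":0,"rx":0,"ry":0.14,"rz":0},{"claw":91.8,"dx":0,"dy":0,"dz":0,"rx":0,"ry":0.14,"rz":0},{"claw":91.8,"dx":0,"dy":0,"dz":0,"rx":0,"ry":0,"rz":0}]'
python3 - <<'E'
from h import *
o=bot.get_obs();print(o['joint_positions'].round(3),o['tool_pos'].round(1),Ro.from_euler('xyz',o['tcp_rot']).as_matrix().round(3))
E
```

```text
time: 10.6
tool_pos: [555.2, 283.1, 199.6]
tcp_rot: [-3.137, -0.714, -3.139]
contact_force: [0.4, 0.2, -2.0]
grip_width: 91.9
[ 0.264  1.022  0.55   0.213  2.256 -1.236] [555.2 283.1 199.6] [[-0.756 -0.006 -0.655]
 [-0.002  1.    -0.007]
 [ 0.655 -0.004 -0.756]]
```

```bash
python3 -m handwheel '[{"claw":91.8,"dx":-12,"dy":0,"dz":14,"rx":0,"ry":0,"rz":0},{"claw":91.8,"dx":-12,"dy":0,"dz":14,"rx":0,"ry":0,"rz":0},{"claw":91.8,"dx":-12,"dy":0,"dz":14,"rx":0,"ry":0,"rz":0},{"claw":91.8,"dx":-12,"dy":0,"dz":14,"rx":0,"ry":0,"rz":0},{"claw":91.8,"dx":-11,"dy":0,"dz":12,"rx":0,"ry":0,"rz":0},{"claw":91.8,"dx":0,"dy":0,"dz":0,"rx":0,"ry":0,"rz":0},{"claw":91.8,"dx":0,"dy":0,"dz":0,"rx":0,"ry":0,"rz":0},{"claw":91.8,"dx":0,"dy":0,"dz":0,"rx":0,"ry":0,"rz":0},{"claw":91.8,"dx":0,"dy":0,"dz":0,"rx":0,"ry":0,"rz":0},{"claw":91.8,"dx":0,"dy":0,"dz":0,"rx":0,"ry":0,"rz":0}]'
python3 -m handwheel '[{"claw":91.8,"dx":0,"dy":0,"dz":0,"rx":0,"ry":0,"rz":0},{"claw":91.8,"dx":0,"dy":0,"dz":0,"rx":0,"ry":0,"rz":0},{"claw":91.8,"dx":0,"dy":0,"dz":0,"rx":0,"ry":0,"rz":0},{"claw":91.8,"dx":0,"dy":0,"dz":0,"rx":0,"ry":0,"rz":0},{"claw":91.8,"dx":0,"dy":0,"dz":0,"rx":0,"ry":0,"rz":0},{"claw":91.8,"dx":0,"dy":0,"dz":0,"rx":0,"ry":0,"rz":0},{"claw":91.8,"dx":0,"dy":0,"dz":0,"rx":0,"ry":0,"rz":0},{"claw":91.8,"dx":0,"dy":0,"dz":0,"rx":0,"ry":0,"rz":0},{"claw":91.8,"dx":0,"dy":0,"dz":0,"rx":0,"ry":0,"rz":0},{"claw":91.8,"dx":0,"dy":0,"dz":0,"rx":0,"ry":0,"rz":0}]'
python3 - <<'E'
from h import *
o=bot.get_obs();print(o['time'],o['joint_positions'].round(3),o['tool_pos'].round(1).tolist(),o['tcp_rot'].round(4).tolist())
snap('wrist','w4.png');snap('side','s4.png')
w=cv2.imread('pics/w4.png');s=cv2.imread('pics/s4.png')
out=np.zeros((600,800,3),np.uint8);out[:480,:400]=w[:,120:520]
out[:480,400:]=cv2.resize(s[325:445,225:325],None,fx=4,fy=4,interpolation=cv2.INTER_CUBIC)
cv2.imwrite('pics/c4.png',out[:480])
E
```

```text
time: 11.6
tool_pos: [555.8, 285.8, 118.3]
tcp_rot: [3.141, -0.699, -3.131]
contact_force: [0.4, -0.7, 0.1]
grip_width: 91.8
time: 12.6
tool_pos: [555.5, 285.7, 117.7]
tcp_rot: [3.141, -0.7, -3.131]
contact_force: [-0.0, 0.3, 0.1]
grip_width: 91.6
12.6 [ 0.268  1.064  0.671  0.189  2.083 -1.278] [555.5, 285.7, 117.7] [3.1415, -0.7, -3.1313]
```

View pics/c4.png

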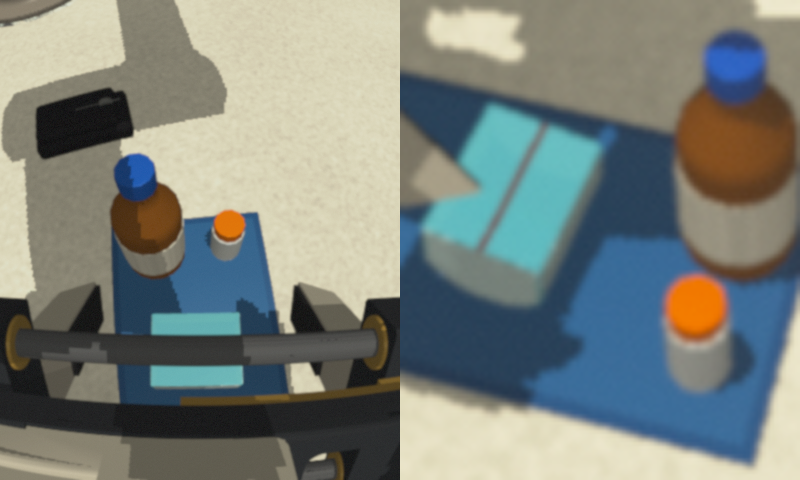

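The wrist view shows the magnifier face at (270,313), (360,313), (363,387) and (271,387), now between the fingers. The side view has its face at (247,351), (276,362), (260,394) and (231,382). Next I check whether it is level at z=40.

Run:
```python
from h import *
a=([555.5,285.7,117.7],[3.1415,-.7,-3.1313])
def S(n,q):
    q=np.array(q);e=np.diff(np.vstack([q,q[:1]]),axis=0)[:,:2];print(n,q.mean(0).round(1),np.linalg.norm(e,axis=1).round(1),np.degrees(np.arctan2(e[:,1],e[:,0])).round(1));print(q.round(1).tolist())
S('w',[wray('w4',*a,*p,40) for p in((270,313),(360,313),(363,387),(271,387))])
S('s',[ray('side0',*p,40) for p in((246.8,350.8),(275.8,361.8),(260,393.8),(230.8,382))])
```

```text
w [569.1 286.   40. ] [62.1 51.1 61.  51.1] [  90.6    1.5  -89.4 -177.2]
[[543.9, 254.0, 40.0], [543.2, 316.1, 40.0], [594.3, 317.4, 40.0], [594.9, 256.5, 40.0]]
s [567.5 287.2  40. ] [53.2 59.5 51.2 59.7] [178.7  91.2  -1.2 -86.9]
[[595.2, 256.9, 40.0], [542.0, 258.1, 40.0], [540.7, 317.5, 40.0], [592.0, 316.5, 40.0]]
```

It is level, with its centre at (568.5, 286) and yaw about +0.6°. Next I descend and grip the end faces.

```bash
python3 -m handwheel '[{"claw":91.8,"dx":-13,"dy":0.5,"dz":15,"rx":0,"ry":0,"rz":0},{"claw":91.8,"dx":-15,"dy":0,"dz":18,"rx":0,"ry":0,"rz":0},{"claw":91.8,"dx":-15,"dy":0,"dz":18,"rx":0,"ry":0,"rz":0},{"claw":91.8,"dx":-13,"dy":0,"dz":15,"rx":0,"ry":0,"rz":0},{"claw":91.8,"dx":-9,"dy":0,"dz":10,"rx":0,"ry":0,"rz":0},{"claw":91.8,"dx":-3.4,"dy":0,"dz":3.7,"rx":0,"ry":0,"rz":0},{"claw":91.8,"dx":0,"dy":0,"dz":0,"rx":0,"ry":0,"rz":0}]'
```

```text
time: 13.4
tool_pos: [556.4, 286.2, 12.3]
tcp_rot: [-3.141, -0.701, -3.131]
contact_force: [0.5, 0.6, 0.5]
grip_width: 91.7
```

```bash
python3 -m handwheel '[{"claw":85,"dx":0,"dy":0,"dz":0,"rx":0,"ry":0,"rz":0},{"claw":78,"dx":0,"dy":0,"dz":0,"rx":0,"ry":0,"rz":0},{"claw":72,"dx":0,"dy":0,"dz":0,"rx":0,"ry":0,"rz":0},{"claw":67,"dx":0,"dy":0,"dz":0,"rx":0,"ry":0,"rz":0},{"claw":63,"dx":0,"dy":0,"dz":0,"rx":0,"ry":0,"rz":0},{"claw":60,"dx":0,"dy":0,"dz":0,"rx":0,"ry":0,"rz":0},{"claw":50,"dx":0,"dy":0,"dz":0,"rx":0,"ry":0,"rz":0},{"claw":50,"dx":0,"dy":0,"dz":0,"rx":0,"ry":0,"rz":0},{"claw":50,"dx":0,"dy":0,"dz":0,"rx":0,"ry":0,"rz":0}]'; python3 -c "
from h import *
o=bot.get_obs();print(o['time'],o['joint_positions'].round(3),o['moment'].round(2))"
```

```text
time: 14.3
tool_pos: [556.5, 286.1, 12.8]
tcp_rot: [-3.141, -0.7, -3.132]
contact_force: [0.1, -1.2, 1.6]
grip_width: 59.9
14.3 [ 0.268  1.168  0.728  0.176  1.924 -1.31 ] [-0.2  -0.13  0.12]
```

Gripped at 59.9 mm. Now I lift and carry it to above the card.

```bash
python3 -m handwheel '[{"claw":50,"dx":2,"dy":0,"dz":-2.4,"rx":0,"ry":0,"rz":0},{"claw":50,"dx":6,"dy":0,"dz":-7,"rx":0,"ry":0,"rz":0},{"claw":50,"dx":14,"dy":0,"dz":-16.6,"rx":0,"ry":0,"rz":0},{"claw":50,"dx":20,"dy":0,"dz":-24,"rx":0,"ry":0,"rz":0},{"claw":50,"dx":20,"dy":0,"dz":-24,"rx":0,"ry":0,"rz":0},{"claw":50,"dx":15,"dy":0,"dz":-18,"rx":0,"ry":0,"rz":0},{"claw":50,"dx":0,"dy":-15,"dz":0,"rx":0,"ry":0,"rz":0},{"claw":50,"dx":0,"dy":-30,"dz":0,"rx":0,"ry":0,"rz":0},{"claw":50,"dx":0,"dy":-36,"dz":0,"rx":0,"ry":0,"rz":0},{"claw":50,"dx":0,"dy":-36,"dz":0,"rx":0,"ry":0,"rz":0}]'
python3 -m handwheel '[{"claw":50,"dx":0,"dy":-36,"dz":0,"rx":0,"ry":0,"rz":0},{"claw":50,"dx":0,"dy":-36,"dz":0,"rx":0,"ry":0,"rz":0},{"claw":50,"dx":0,"dy":-36,"dz":0,"rx":0,"ry":0,"rz":0},{"claw":50,"dx":0,"dy":-36,"dz":0,"rx":0,"ry":0,"rz":0},{"claw":50,"dx":0,"dy":-36,"dz":0,"rx":0,"ry":0,"rz":0},{"claw":50,"dx":0,"dy":-36,"dz":0,"rx":0,"ry":0,"rz":0},{"claw":50,"dx":0,"dy":-36,"dz":0,"rx":0,"ry":0,"rz":0},{"claw":50,"dx":0,"dy":-36,"dz":0,"rx":0,"ry":0,"rz":0},{"claw":50,"dx":0,"dy":-36,"dz":0,"rx":0,"ry":0,"rz":0},{"claw":50,"dx":0,"dy":-36,"dz":0,"rx":0,"ry":0,"rz":0}]'
python3 -m handwheel '[{"claw":50,"dx":0,"dy":-36,"dz":0,"rx":0,"ry":0,"rz":0},{"claw":50,"dx":0,"dy":-36,"dz":0,"rx":0,"ry":0,"rz":0},{"claw":50,"dx":0,"dy":-30,"dz":0,"rx":0,"ry":0,"rz":0},{"claw":50,"dx":0,"dy":-15,"dz":0,"rx":0,"ry":0,"rz":0},{"claw":50,"dx":0,"dy":0,"dz":0,"rx":-0.082,"ry":0,"rz":0.097},{"claw":50,"dx":0,"dy":0,"dz":0,"rx":0,"ry":0,"rz":0},{"claw":50,"dx":0,"dy":0,"dz":0,"rx":0,"ry":0,"rz":0}]'; python3 -c "
from h import *
o=bot.get_obs();print(o['time'],o['joint_positions'].round(3),Ro.from_euler('xyz',o['tcp_rot']).as_matrix().round(3))"
```

```text
time: 15.3
tool_pos: [557.3, 167.1, 131.3]
tcp_rot: [-3.141, -0.702, -3.131]
contact_force: [0.4, 0.2, -1.1]
grip_width: 60.0
time: 16.3
tool_pos: [560.5, -193.1, 131.4]
tcp_rot: [3.14, -0.702, -3.13]
contact_force: [0.3, -0.9, -2.2]
grip_width: 60.2
time: 17.0
tool_pos: [562.0, -308.5, 131.3]
tcp_rot: [3.14, -0.702, 3.028]
contact_force: [-0.4, -0.1, -1.4]
grip_width: 60.0
17.0 [-0.501  1.119  0.513 -0.294  2.154 -2.038] [[-0.759  0.115 -0.641]
 [ 0.087  0.993  0.075]
 [ 0.646  0.001 -0.764]]
```

```bash
python3 -m handwheel '[{"claw":50,"dx":0,"dy":0,"dz":0,"rx":0,"ry":-0.08,"rz":0},{"claw":50,"dx":0,"dy":0,"dz":0,"rx":0,"ry":-0.12,"rz":0},{"claw":50,"dx":0,"dy":0,"dz":0,"rx":0,"ry":-0.12,"rz":0},{"claw":50,"dx":0,"dy":0,"dz":0,"rx":0,"ry":-0.12,"rz":0},{"claw":50,"dx":0,"dy":0,"dz":0,"rx":0,"ry":-0.12,"rz":0},{"claw":50,"dx":0,"dy":0,"dz":0,"rx":0,"ry":-0.12,"rz":0},{"claw":50,"dx":0,"dy":0,"dz":0,"rx":0,"ry":-0.12,"rz":0},{"claw":50,"dx":0,"dy":0,"dz":0,"rx":0,"ry":-0.12,"rz":0},{"claw":50,"dx":0,"dy":0,"dz":0,"rx":0,"ry":-0.12,"rz":0},{"claw":50,"dx":0,"dy":0,"dz":0,"rx":0,"ry":-0.12,"rz":0}]'
python3 -m handwheel '[{"claw":50,"dx":0,"dy":0,"dz":0,"rx":0,"ry":-0.12,"rz":0},{"claw":50,"dx":0,"dy":0,"dz":0,"rx":0,"ry":-0.12,"rz":0},{"claw":50,"dx":0,"dy":0,"dz":0,"rx":0,"ry":-0.1,"rz":0},{"claw":50,"dx":0,"dy":0,"dz":0,"rx":0,"ry":-0.07,"rz":0},{"claw":50,"dx":0,"dy":0,"dz":0,"rx":0,"ry":0,"rz":0},{"claw":50,"dx":0,"dy":0,"dz":0,"rx":0,"ry":0,"rz":0}]'; python3 -c "
from h import *
o=bot.get_obs();print(o['time'],o['joint_positions'].round(3),Ro.from_euler('xyz',o['tcp_rot']).as_matrix().round(3),o['tcp_rot'])
snap('side','s5.png');w=cv2.imread('pics/s5.png');cv2.imwrite('pics/c5.png',cv2.resize(w[90:240,300:460],None,fx=4,fy=4,interpolation=cv2.INTER_CUBIC))"
```

```text
time: 18.0
tool_pos: [562.1, -306.4, 133.3]
tcp_rot: [-3.137, 0.464, 3.031]
contact_force: [1.3, 0.7, -1.8]
grip_width: 59.8
time: 18.6
tool_pos: [587.1, -304.3, 167.7]
tcp_rot: [3.117, 0.727, 3.005]
contact_force: [0.3, 0.3, -1.6]
grip_width: 59.5
18.6 [-0.808  0.417  1.855  1.056  0.52  -3.106] [[-0.74   0.12   0.662]
 [ 0.102  0.993 -0.066]
 [-0.665  0.018 -0.747]] [3.11683831 0.72715404 3.00519336]
```

View pics/c5.png

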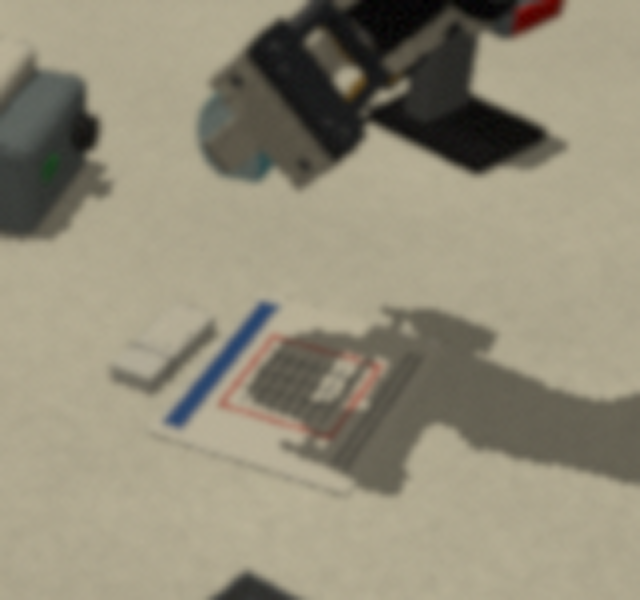

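The picture shows the magnifier still held, side-on, above the card. The wrist roll hit its joint-6 limit, so the tilt stopped at -0.73 of the -0.87 I wanted. I'll fit the arm's kinematics from the logged poses and find a reachable way to finish the quarter turn.

```bash
cat > k.py <<'E'
from h import *
from scipy.optimize import least_squares
def Rt(q): return (Ro.from_euler('ZYZYZ',[q[0],q[1]+q[2],q[3],q[4],q[5]+np.pi/2])).as_matrix()
def fk(q,m):
    r0,d,h,x1,a,x2,b,L=m
    Z=Ro.from_euler('z',q[0]);R=Rt(q)
    return Z.apply([r0,d,h]+Ro.from_euler('y',q[1]).apply([x1,0,a])+Ro.from_euler('y',q[1]+q[2]).apply([x2,0,b]))+L*R[:,2],R
D=[([1.031,.343,1.525,0,1.275,-.146],(201.2,484.5,226.1)),([.113,.425,1.451,0,1.267,-1.469],(544.3,138.8,207.9)),([.268,1.064,.671,.189,2.083,-1.278],(555.5,285.7,117.7)),([.268,1.168,.728,.176,1.924,-1.31],(556.5,286.1,12.8)),([-.501,1.119,.513,-.294,2.154,-2.038],(562,-308.5,131.3)),([-.808,.417,1.855,1.056,.52,-3.106],(587.1,-304.3,167.7)),([.264,1.022,.55,.213,2.256,-1.236],(555.2,283.1,199.6))]
f=lambda m:np.concatenate([fk(q,m)[0]-p for q,p in D]+[1e-3*(m-[0,0,300,0,350,0,350,250])])
S=least_squares(f,[0,0,300,0,350,0,350,250]);m=S.x
lo=np.array([-2.53,-.77,.04,-1,.28,-3.11]);hi=np.array([2.53,2.02,2.7,4.14,2.66,3.11])
def ik(p,t,yaw,grasp=True):
    "tilt t (+ body outward), yaw of closing axis from world y; p=grasp point"
    R=Ro.from_euler('ZYX',[np.pi+yaw,t*-1,np.pi]).as_matrix()
    p=np.array(p)+18.8*R[:,2]
    best=None
    for s in ([-.5,.8,1.2,0,1.2,-1.5],[-.5,.4,1.8,.5,.6,-2.5],[-.3,1.2,.6,-.2,2,-2],[-.5,.4,1.8,-.5,.6,-.5],[-.5,.8,1.2,3.1,-0+.5,1.5]):
        for f6 in (0,np.pi):
            s2=np.clip(np.array(s)+[0,0,0,0,0,0],lo+.01,hi-.01)
            g=lambda q:np.concatenate([(fk(q,m)[0]-p)/100,(fk(q,m)[1]-R).ravel()])
            r=least_squares(g,s2,bounds=(lo,hi))
            if best is None or r.cost<best.cost: best=r
        if best.cost<1e-8: break
    return best.cost,best.x.round(2)
E
python3 - <<'E'
from k import *
print(m.round(1),np.abs(S.fun).max().round(2))
R=Ro.from_euler('xyz',[3.11683831,0.72715404,3.00519336]).as_matrix();print(np.abs(R-fk(D[5][0],m)[1]).max())
print(ik([575.4,-304,182],-.727,-.136))
for x,y in((540,-310),(600,-200),(650,-150),(650,-250),(680,-200)):
  az=np.arctan2(y,x)
  for yaw in(-.117,az/2,az,az*1.15):
    print(x,y,round(yaw,2),[ik([x,y,z],-.869,yaw) for z in(33,)])
E
```

```text
Traceback (most recent call last):
  File "k.py", line 10, in <module>
    S=least_squares(f,[0,0,300,0,350,0,350,250]);m=S.x
  File "k.py", line 9, in <lambda>
    f=lambda m:np.concatenate([fk(q,m)[0]-p for q,p in D]+[1e-3*(m-[0,0,300,0,350,0,350,250])])
                               ~~^^^^^
  File "k.py", line 6, in fk
    Z=Ro.from_euler('z',q[0]);R=Rt(q)
                                ~~^^^
  File "k.py", line 3, in Rt
    def Rt(q): return (Ro.from_euler('ZYZYZ',[q[0],q[1]+q[2],q[3],q[4],q[5]+np.pi/2])).as_matrix()
                       ~~~~~~~~~~~~~^^^^^^^^^^^^^^^^^^^^^^^^^^^^^^^^^^^^^^^^^^^^^^^^^
  File "scipy/spatial/transform/_rotation.pyx", line 1413, in scipy.spatial.transform._rotation.Rotation.from_euler
ValueError: Expected axis specification to be a non-empty string of upto 3 characters, got ZYZYZ
```

```bash
sed -i "s/^def Rt.*/def Rt(q): return (Ro.from_euler('ZYZ',[q[0],q[1]+q[2],q[3]])*Ro.from_euler('YZ',[q[4],q[5]+np.pi\/2])).as_matrix()/; s/for f6 in (0,np.pi)/for f6 in (0,)/" k.py
time timeout 300 python3 - <<'E'
from k import *
print(m.round(1),np.abs(S.fun).max().round(2))
R=Ro.from_euler('xyz',[3.11683831,0.72715404,3.00519336]).as_matrix();print(np.abs(R-fk(D[5][0],m)[1]).max())
for q,p in D[:1]+D[4:6]: print((Ro.from_matrix(fk(q,m)[1]).as_euler('ZYX')).round(3))
print(ik([575.4,-304,182],-.727,-.136))
for x,y in((540,-310),(600,-200),(650,-150),(650,-250),(680,-200)):
  az=np.arctan2(y,x)
  for yaw in(-.117,az/2,az,az*1.15):
    print(x,y,round(yaw,2),ik([x,y,33],-.869,yaw))
E
```

```text
[-7.000e-01  7.640e+01  2.231e+02  1.000e-01  5.065e+02  4.650e+01
  3.800e+02  3.181e+02] 0.17
0.0007341182260430755
[ 2.748 -0.    -3.14 ]
[ 3.028 -0.702  3.139]
[3.006 0.727 3.118]
(np.float64(1.9056063793447762e-21), array([-0.8 ,  0.41,  1.86,  1.06,  0.49, -3.1 ]))
540 -310 -0.12 (np.float64(2.8570275937932483e-30), array([-0.92,  0.73,  2.08,  2.06,  0.67,  1.95]))
540 -310 -0.26 (np.float64(2.2486093389324817e-24), array([-0.86,  0.72,  2.13,  2.35,  0.64,  1.84]))
540 -310 -0.52 (np.float64(2.5866741367459397e-19), array([-0.72,  0.72,  2.16,  2.88,  0.61,  1.66]))
540 -310 -0.6 (np.float64(1.4910864053011181e-21), array([-0.67,  0.72,  2.16,  3.05,  0.6 ,  1.6 ]))
600 -200 -0.12 (np.float64(4.8897481098603484e-23), array([-0.62,  0.72,  2.11,  2.45,  0.62,  1.82]))
600 -200 -0.16 (np.float64(4.16341256846014e-31), array([-0.6 ,  0.72,  2.12,  2.54,  0.61,  1.79]))
600 -200 -0.32 (np.float64(9.959829456783576e-30), array([-0.51,  0.72,  2.13,  2.88,  0.59,  1.67]))
600 -200 -0.37 (np.float64(2.1483492766143002e-30), array([-0.48,  0.72,  2.13,  2.98,  0.58,  1.63]))
650 -150
[... 565 characters left out ...]
.62,  0.76,  1.94,  2.4 ,  0.5 ,  1.95]))
650 -250 -0.37 (np.float64(1.7278205935497214e-29), array([-0.53,  0.76,  1.96,  2.85,  0.45,  1.73]))
650 -250 -0.42 (np.float64(3.1718961039233366e-28), array([-0.5 ,  0.76,  1.96,  3.  ,  0.44,  1.65]))
680 -200 -0.12 (np.float64(5.6761887470965204e-30), array([-0.52,  0.77,  1.91,  2.42,  0.47,  1.97]))
680 -200 -0.14 (np.float64(1.6442212440081994e-29), array([-0.51,  0.77,  1.92,  2.48,  0.46,  1.94]))
680 -200 -0.29 (np.float64(3.0971344345077656e-21), array([-0.45,  0.76,  1.93,  2.84,  0.43,  1.74]))
680 -200 -0.33 (np.float64(1.5654441851749236e-20), array([-0.43,  0.76,  1.92,  2.96,  0.42,  1.67]))
real	0m1.495s
user	0m1.987s
sys	0m0.060s
```

The fitted model is good to 0.2 mm. Leaning the gripper toward the robot runs out of wrist range, so I'll use outward leans only and turn half-way about the vertical between them. I check that this is reachable.

```bash
cat >> k.py <<'E'
def ik2(p,t,yaw,s,half=0):
    "lean t outward; half=1: tool turned half round about the vertical"
    R=Ro.from_euler('ZYX',[np.pi+yaw,-t,np.pi])
    if half: R=R*Ro.from_euler('z',np.pi)
    R=R.as_matrix();p=np.array(p)+18.8*R[:,2]
    r=least_squares(lambda q:np.concatenate([(fk(q,m)[0]-p)/100,(fk(q,m)[1]-R).ravel()]),np.clip(s,lo+.01,hi-.01),bounds=(lo,hi))
    return round(r.cost,6),r.x.round(2)
E
python3 - <<'E'
from k import *
for half in(0,1):
  for t,z in((0,160),(0,33),(.62,160),(.62,26),(.87,160),(.87,33),(.95,33),(.95,120),(1.05,33)):
    print(half,t,z,ik2([540,-310,z],t,-.117,[-.5,1.1,.6,-.3,2,-2+half*np.pi],half))
E
```

```text
0 0 160 (np.float64(0.0), array([-0.64,  0.59,  1.36, -0.  ,  1.19, -2.1 ]))
0 0 33 (np.float64(0.0), array([-0.64,  0.74,  1.47, -0.  ,  0.93, -2.1 ]))
0 0.62 160 (np.float64(0.0), array([-0.53,  0.96,  0.78, -0.26,  1.97, -2.02]))
0 0.62 26 (np.float64(0.0), array([-0.53,  1.09,  0.87, -0.24,  1.75, -1.96]))
0 0.87 160 (np.float64(0.0), array([-0.5 ,  1.14,  0.52, -0.39,  2.27, -2.09]))
0 0.87 33 (np.float64(0.0), array([-0.5 ,  1.26,  0.59, -0.34,  2.1 , -2.  ]))
0 0.95 33 (np.float64(0.0), array([-0.5 ,  1.33,  0.49, -0.38,  2.2 , -2.03]))
0 0.95 120 (np.float64(0.0), array([-0.5 ,  1.24,  0.47, -0.42,  2.31, -2.09]))
0 1.05 33 (np.float64(0.0), array([-0.49,  1.42,  0.35, -0.46,  2.34, -2.1 ]))
1 0 160 (np.float64(0.0), array([-0.64,  0.59,  1.36,  0.  ,  1.19,  1.04]))
1 0 33 (np.float64(0.0), array([-0.64,  0.74,  1.47, -0.  ,  0.93,  1.04]))
1 0.62 160 (np.float64(0.0), array([-0.53,  0.96,  0.78, -0.26,  1.97,  1.13]))
1 0.62 26 (np.float64(0.0), array([-0.53,  1.09,  0.87, -0.24,  1.75,  1.18]))
1 0.87 160 (np.float64(0.0), array([-0.5 ,  1.14,  0.52, -0.39,  2.27,  1.05]))
1 0.87 33 (np.float64(0.0), array([-0.5 ,  1.26,  0.59, -0.34,  2.1 ,  1.14]))
1 0.95 33 (np.float64(0.0), array([-0.5 ,  1.33,  0.49, -0.38,  2.2 ,  1.11]))
1 0.95 120 (np.float64(0.0), array([-0.5 ,  1.24,  0.47, -0.42,  2.31,  1.05]))
1 1.05 33 (np.float64(0.0), array([-0.49,  1.42,  0.35, -0.46,  2.34,  1.05]))
```

```bash
python3 -m handwheel '[{"claw":50,"dx":0,"dy":0,"dz":0,"rx":0,"ry":0.08,"rz":0},{"claw":50,"dx":0,"dy":0,"dz":0,"rx":0,"ry":0.12,"rz":0},{"claw":50,"dx":0,"dy":0,"dz":0,"rx":0,"ry":0.12,"rz":0},{"claw":50,"dx":0,"dy":0,"dz":0,"rx":0,"ry":0.12,"rz":0},{"claw":50,"dx":0,"dy":0,"dz":0,"rx":0,"ry":0.12,"rz":0},{"claw":50,"dx":0,"dy":0,"dz":0,"rx":0,"ry":0.12,"rz":0},{"claw":50,"dx":0,"dy":0,"dz":0,"rx":0,"ry":0.08,"rz":0},{"claw":50,"dx":0,"dy":0,"dz":0,"rx":0,"ry":0,"rz":0},{"claw":50,"dx":0,"dy":0,"dz":0,"rx":0,"ry":0,"rz":0}]'; python3 -c "
from h import *
o=bot.get_obs();print(o['time'],o['joint_positions'].round(3),Ro.from_euler('xyz',o['tcp_rot']).as_matrix().round(3))"
```

```text
time: 19.55
tool_pos: [588.5, -301.9, 165.7]
tcp_rot: [3.112, 0.021, 3.027]
contact_force: [0.8, 0.3, -1.1]
grip_width: 59.7
19.55 [-0.607  0.637  1.205  0.038  1.296 -2.074] [[-0.993  0.113  0.024]
 [ 0.114  0.993  0.027]
 [-0.021  0.03  -0.999]]
```

```bash
python3 -m handwheel '[{"claw":50,"dx":0,"dy":0,"dz":0,"rx":0.03,"ry":0.021,"rz":0},{"claw":50,"dx":0,"dy":0,"dz":0,"rx":0,"ry":0,"rz":0.08},{"claw":50,"dx":0,"dy":0,"dz":0,"rx":0,"ry":0,"rz":0.145},{"claw":50,"dx":0,"dy":0,"dz":0,"rx":0,"ry":0,"rz":0.145},{"claw":50,"dx":0,"dy":0,"dz":0,"rx":0,"ry":0,"rz":0.145},{"claw":50,"dx":0,"dy":0,"dz":0,"rx":0,"ry":0,"rz":0.145},{"claw":50,"dx":0,"dy":0,"dz":0,"rx":0,"ry":0,"rz":0.145},{"claw":50,"dx":0,"dy":0,"dz":0,"rx":0,"ry":0,"rz":0.145},{"claw":50,"dx":0,"dy":0,"dz":0,"rx":0,"ry":0,"rz":0.145},{"claw":50,"dx":0,"dy":0,"dz":0,"rx":0,"ry":0,"rz":0.145}]'
python3 -m handwheel '[{"claw":50,"dx":0,"dy":0,"dz":0,"rx":0,"ry":0,"rz":0.145},{"claw":50,"dx":0,"dy":0,"dz":0,"rx":0,"ry":0,"rz":0.145},{"claw":50,"dx":0,"dy":0,"dz":0,"rx":0,"ry":0,"rz":0.145},{"claw":50,"dx":0,"dy":0,"dz":0,"rx":0,"ry":0,"rz":0.145},{"claw":50,"dx":0,"dy":0,"dz":0,"rx":0,"ry":0,"rz":0.145},{"claw":50,"dx":0,"dy":0,"dz":0,"rx":0,"ry":0,"rz":0.145},{"claw":50,"dx":0,"dy":0,"dz":0,"rx":0,"ry":0,"rz":0.145},{"claw":50,"dx":0,"dy":0,"dz":0,"rx":0,"ry":0,"rz":0.145},{"claw":50,"dx":0,"dy":0,"dz":0,"rx":0,"ry":0,"rz":0.145},{"claw":50,"dx":0,"dy":0,"dz":0,"rx":0,"ry":0,"rz":0.145}]'
python3 -m handwheel '[{"claw":50,"dx":0,"dy":0,"dz":0,"rx":0,"ry":0,"rz":0.145},{"claw":50,"dx":0,"dy":0,"dz":0,"rx":0,"ry":0,"rz":0.145},{"claw":50,"dx":0,"dy":0,"dz":0,"rx":0,"ry":0,"rz":0.145},{"claw":50,"dx":0,"dy":0,"dz":0,"rx":0,"ry":0,"rz":0.017},{"claw":50,"dx":-20,"dy":0,"dz":0,"rx":0,"ry":0,"rz":0},{"claw":50,"dx":-22,"dy":0,"dz":0,"rx":0,"ry":0,"rz":0},{"claw":50,"dx":-20,"dy":0,"dz":0,"rx":0,"ry":0,"rz":0},{"claw":50,"dx":0,"dy":0,"dz":0,"rx":0,"ry":0,"rz":0},{"claw":50,"dx":0,"dy":0,"dz":0,"rx":0,"ry":0,"rz":0}]'; python3 -c "
from h import *
o=bot.get_obs();print(o['time'],o['joint_positions'].round(3),Ro.from_euler('xyz',o['tcp_rot']).as_matrix().round(3))"
```

```text
time: 20.55
tool_pos: [587.5, -302.4, 166.9]
tcp_rot: [3.141, 0.0, 1.78]
contact_force: [0.9, 0.6, -0.6]
grip_width: 60.0
time: 21.55
tool_pos: [587.5, -302.4, 166.9]
tcp_rot: [3.141, -0.001, 0.33]
contact_force: [0.1, -0.1, -0.9]
grip_width: 59.7
time: 22.45
tool_pos: [526.8, -295.2, 167.4]
tcp_rot: [3.141, -0.001, -0.115]
contact_force: [1.3, 0.0, -0.3]
grip_width: 59.6
22.45 [-0.638  0.534  1.385  0.     1.222  1.048] [[ 0.993 -0.115  0.001]
 [-0.115 -0.993 -0.001]
 [ 0.001  0.    -1.   ]]
```

```bash
python3 -m handwheel '[{"claw":50,"dx":0,"dy":5,"dz":0,"rx":0,"ry":-0.08,"rz":0},{"claw":50,"dx":0,"dy":8,"dz":0,"rx":0,"ry":-0.12,"rz":0},{"claw":50,"dx":0,"dy":0,"dz":0,"rx":0,"ry":-0.12,"rz":0},{"claw":50,"dx":0,"dy":0,"dz":0,"rx":0,"ry":-0.12,"rz":0},{"claw":50,"dx":0,"dy":0,"dz":0,"rx":0,"ry":-0.12,"rz":0},{"claw":50,"dx":0,"dy":0,"dz":0,"rx":0,"ry":-0.12,"rz":0},{"claw":50,"dx":0,"dy":0,"dz":0,"rx":0,"ry":-0.12,"rz":0},{"claw":50,"dx":0,"dy":0,"dz":0,"rx":0,"ry":-0.07,"rz":0},{"claw":50,"dx":0,"dy":0,"dz":0,"rx":0,"ry":0,"rz":0},{"claw":50,"dx":0,"dy":0,"dz":0,"rx":0,"ry":0,"rz":0}]'
cat >> h.py <<'E'
def rep(target=None):
    o=bot.get_obs();R=Ro.from_euler('xyz',o['tcp_rot']).as_matrix();g=o['tool_pos']-18.8*R[:,2]
    print('t',o['time'],'grasp',g.round(1),'lean',np.arctan2(-R[2,0],-R[2,2]).round(4),'yvec',R[:,1].round(3),'q',o['joint_positions'].round(2))
    if target is not None: print('to target grasp, tool axes',(R.T@(np.array(target)-g)).round(1))
E
python3 -c "
from h import *
rep([540,-310,31])"
```

```text
time: 23.45
tool_pos: [526.0, -307.9, 165.7]
tcp_rot: [-3.14, 0.869, -0.115]
contact_force: [-0.2, -0.7, -0.9]
grip_width: 59.9
t 23.45 grasp [ 540.2 -309.5  177.8] lean 0.8685 yvec [-0.115 -0.993 -0.001] q [-0.5   1.13  0.5  -0.4   2.3   1.04]
to target grasp, tool axes [112.    0.6  94.9]
```

```bash
python3 -m handwheel '[{"claw":50,"dx":15,"dy":0,"dz":13,"rx":0,"ry":0,"rz":0},{"claw":50,"dx":23,"dy":0,"dz":19.5,"rx":0,"ry":0,"rz":0},{"claw":50,"dx":23,"dy":0,"dz":19.5,"rx":0,"ry":0,"rz":0},{"claw":50,"dx":23,"dy":0,"dz":19.5,"rx":0,"ry":0,"rz":0},{"claw":50,"dx":15,"dy":0,"dz":12.5,"rx":0,"ry":0,"rz":0},{"claw":50,"dx":8,"dy":0,"dz":7,"rx":0,"ry":0,"rz":0},{"claw":50,"dx":0,"dy":0,"dz":0,"rx":0,"ry":0,"rz":0},{"claw":50,"dx":0,"dy":0,"dz":0,"rx":0,"ry":0,"rz":0}]'
python3 -c "
from h import *
rep([540,-310,28.5])
snap('side','s6.png');w=cv2.imread('pics/s6.png');cv2.imwrite('pics/c6.png',cv2.resize(w[130:230,320:430],None,fx=6,fy=6,interpolation=cv2.INTER_CUBIC))"
```

```text
time: 24.25
tool_pos: [525.4, -308.2, 27.9]
tcp_rot: [3.14, 0.868, -0.118]
contact_force: [0.3, -0.9, -1.1]
grip_width: 60.1
t 24.25 grasp [ 539.6 -309.8   40.1] lean 0.868 yvec [-0.117 -0.993  0.001] q [-0.5   1.25  0.59 -0.34  2.1   1.14]
to target grasp, tool axes [9.1 0.1 7.2]
```

View pics/c6.png

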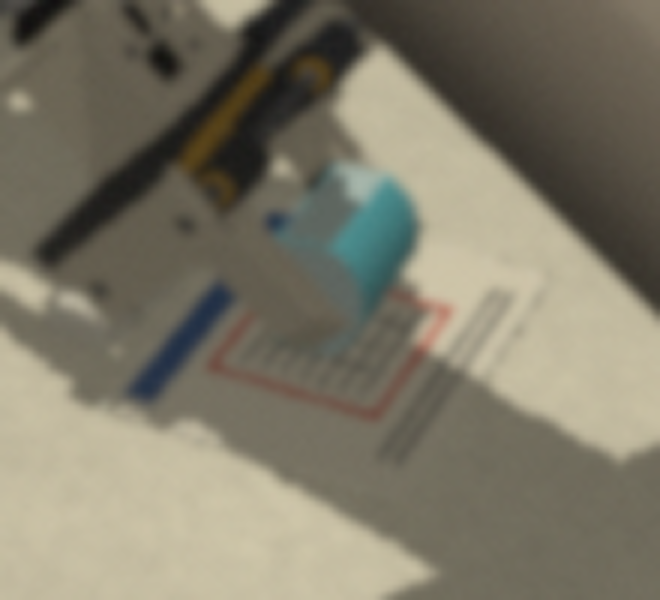

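The crop shows the magnifier held side-wall-down over the box, round back toward the robot. I'll lower it until it touches.

```bash
python3 -m handwheel '[{"claw":50,"dx":4,"dy":0,"dz":3.4,"rx":0,"ry":0,"rz":0},{"claw":50,"dx":2.3,"dy":0,"dz":2,"rx":0,"ry":0,"rz":0},{"claw":50,"dx":1.5,"dy":0,"dz":1.3,"rx":0,"ry":0,"rz":0},{"claw":50,"dx":0,"dy":0,"dz":0,"rx":0,"ry":0,"rz":0},{"claw":50,"dx":0,"dy":0,"dz":0,"rx":0,"ry":0,"rz":0}]'; python3 -c "
from h import *
rep([540,-310,28])"
```

```text
time: 24.8
tool_pos: [524.7, -307.8, 16.2]
tcp_rot: [-3.142, 0.87, -0.117]
contact_force: [0.6, -0.9, 0.1]
grip_width: 59.7
t 24.8 grasp [ 539.  -309.4   28.3] lean 0.8704 yvec [-0.117 -0.993 -0.   ] q [-0.5   1.27  0.6  -0.34  2.09  1.14]
to target grasp, tool axes [ 0.9  0.4 -0.6]
```

```bash
python3 -m handwheel '[{"claw":50,"dx":0.6,"dy":0,"dz":0.5,"rx":0,"ry":0,"rz":0},{"claw":50,"dx":0,"dy":0,"dz":0,"rx":0,"ry":0,"rz":0},{"claw":50,"dx":0,"dy":0,"dz":0,"rx":0,"ry":0,"rz":0}]';python3 -m handwheel '[{"claw":50,"dx":0.6,"dy":0,"dz":0.5,"rx":0,"ry":0,"rz":0},{"claw":50,"dx":0,"dy":0,"dz":0,"rx":0,"ry":0,"rz":0},{"claw":50,"dx":0,"dy":0,"dz":0,"rx":0,"ry":0,"rz":0}]'
```

```text
time: 25.1
tool_pos: [524.8, -307.7, 16.1]
tcp_rot: [3.141, 0.87, -0.117]
contact_force: [-0.2, 0.4, 5.7]
grip_width: 59.8
time: 25.4
tool_pos: [524.8, -307.8, 16.0]
tcp_rot: [3.141, 0.871, -0.118]
contact_force: [-1.2, 0.9, 7.7]
grip_width: 59.9
```

```bash
python3 -m handwheel '[{"claw":60,"dx":0,"dy":0,"dz":0,"rx":0,"ry":0,"rz":0},{"claw":64,"dx":0,"dy":0,"dz":0,"rx":0,"ry":0,"rz":0},{"claw":72,"dx":0,"dy":0,"dz":0,"rx":0,"ry":0,"rz":0},{"claw":85,"dx":0,"dy":0,"dz":0,"rx":0,"ry":0,"rz":0},{"claw":91.8,"dx":0,"dy":0,"dz":0,"rx":0,"ry":0,"rz":0},{"claw":91.8,"dx":0,"dy":0,"dz":0,"rx":0,"ry":0,"rz":0},{"claw":91.8,"dx":0,"dy":0,"dz":-15,"rx":0,"ry":0,"rz":0},{"claw":91.8,"dx":0,"dy":0,"dz":-30,"rx":0,"ry":0,"rz":0},{"claw":91.8,"dx":0,"dy":0,"dz":-30,"rx":0,"ry":0,"rz":0},{"claw":91.8,"dx":0,"dy":0,"dz":-15,"rx":0,"ry":0,"rz":0}]'
python3 -m handwheel '[{"claw":91.8,"dx":0,"dy":0,"dz":0,"rx":0,"ry":0.12,"rz":0},{"claw":91.8,"dx":0,"dy":0,"dz":0,"rx":0,"ry":0.14,"rz":0},{"claw":91.8,"dx":0,"dy":0,"dz":0,"rx":0,"ry":0.14,"rz":0},{"claw":91.8,"dx":0,"dy":0,"dz":0,"rx":0,"ry":0.14,"rz":0},{"claw":91.8,"dx":0,"dy":0,"dz":0,"rx":0,"ry":0.14,"rz":0},{"claw":91.8,"dx":0,"dy":0,"dz":0,"rx":0,"ry":0.14,"rz":0},{"claw":91.8,"dx":0,"dy":0,"dz":0,"rx":0,"ry":0.05,"rz":0},{"claw":91.8,"dx":0,"dy":0,"dz":0,"rx":0,"ry":0,"rz":0},{"claw":91.8,"dx":0,"dy":0,"dz":0,"rx":0,"ry":0,"rz":0}]'; python3 -c "
from h import *
rep([532.8,-308.8,80]);o=bot.get_obs();print(o['time'],o['tool_pos'].tolist(),o['tcp_rot'].tolist());snap('wrist','w7.png')
c=cv2.imread('pics/w7.png');cv2.imwrite('pics/c7.png',c)"
```

```text
time: 26.4
tool_pos: [578.8, -311.9, 67.5]
tcp_rot: [3.14, 0.871, -0.114]
contact_force: [0.4, 0.4, 10.8]
grip_width: 91.9
time: 27.3
tool_pos: [581.4, -317.4, 68.2]
tcp_rot: [3.136, 0.064, -0.104]
contact_force: [-0.5, -0.3, -1.0]
grip_width: 91.9
t 27.3 grasp [ 582.6 -317.5   86.9] lean 0.0638 yvec [-0.104 -0.995  0.006] q [-0.6   0.77  1.24 -0.04  1.19  1.09]
to target grasp, tool axes [-49.9  -3.5  10.1]
27.3 [581.3958998852165, -317.4352172942126, 68.17709904010744] [3.1360757066239886, 0.06378853130101314, -0.10422930898551064]
```

View pics/c7.png

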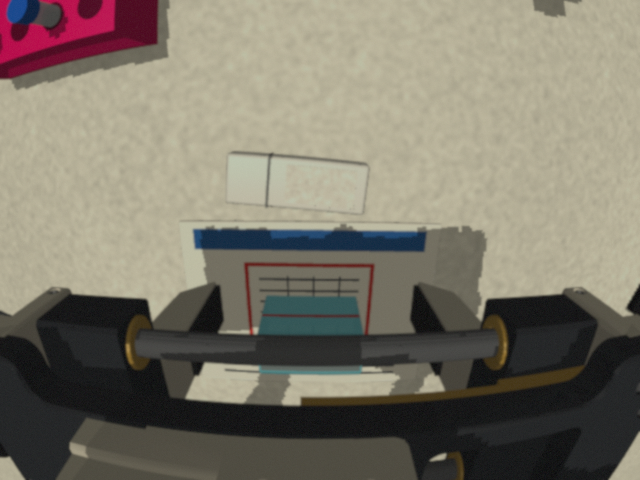

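The magnifier stands steadily on its side wall inside the box: top edge at (264,297)-(357,296), box far corners at (246,265) and (373,265).

Run:
```python
from h import *
a=([581.4,-317.4,68.2],[3.136,.064,-.104])
for n,z,p in(('top edge',53,((264,297),(357,296))),('box',3,((246,265),(373,265)))):
    q=[wray('w7',*a,*x,z) for x in p];e=q[1]-q[0];print(n,np.round(q,1).tolist(),np.mean(q,0).round(1),np.degrees(np.arctan2(e[1],e[0])).round(1),np.linalg.norm(e[:2]).round(1))
```

```text
top edge [[578.4, -289.1, 53.0], [573.9, -337.6, 53.0]] [ 576.2 -313.4   53. ] -95.3 48.7
box [[575.9, -270.4, 3.0], [567.2, -353.1, 3.0]] [ 571.6 -311.7    3. ] -96.0 83.1
```

Run:
```python
from h import *
a=([581.4,-317.4,68.2],[3.136,.064,-.104])
for n,z,p in(('face foot',3,((264,297),(357,296))),('red',28,((261,316),(360,316)))):
    q=[wray('w7',*a,*x,z) for x in p];e=q[1]-q[0];print(n,np.round(q,1).tolist(),np.mean(q,0).round(1),np.degrees(np.arctan2(e[1],e[0])).round(1),np.linalg.norm(e[:2]).round(1))
rep([534,-310,80])
```

```text
face foot [[551.1, -278.4, 3.0], [545.2, -341.2, 3.0]] [ 548.2 -309.8    3. ] -95.3 63.1
red [[551.5, -279.6, 28.0], [545.1, -340.5, 28.0]] [ 548.3 -310.1   28. ] -96.0 61.3
t 27.35 grasp [ 583.  -317.3   86.4] lean 0.064 yvec [-0.103 -0.995  0.005] q [-0.6   0.77  1.24 -0.04  1.19  1.09]
to target grasp, tool axes [-49.   -2.3   9.5]
```

```bash
python3 -m handwheel '[{"claw":91.8,"dx":0,"dy":0,"dz":0,"rx":0.005,"ry":0.064,"rz":0.013},{"claw":91.8,"dx":-15,"dy":-1,"dz":0,"rx":0,"ry":0,"rz":0},{"claw":91.8,"dx":-21,"dy":-1,"dz":0,"rx":0,"ry":0,"rz":0},{"claw":91.8,"dx":-15,"dy":-0.5,"dz":0,"rx":0,"ry":0,"rz":0},{"claw":91.8,"dx":0,"dy":0,"dz":0,"rx":0,"ry":0,"rz":0},{"claw":91.8,"dx":0,"dy":0,"dz":0,"rx":0,"ry":0,"rz":0}]'; python3 -c "
from h import *
rep([531,-308.8,35])"
```

```text
time: 27.95
tool_pos: [531.9, -309.0, 67.4]
tcp_rot: [3.141, -0.001, -0.117]
contact_force: [-0.7, -0.3, 0.0]
grip_width: 91.8
t 27.95 grasp [ 531.9 -309.    86.2] lean -0.0009 yvec [-0.116 -0.993  0.001] q [-0.65  0.66  1.46 -0.    1.02  1.04]
to target grasp, tool axes [-1.  -0.1 51.2]
```

```bash
python3 -m handwheel '[{"claw":91.8,"dx":0,"dy":0,"dz":15,"rx":0,"ry":0,"rz":0},{"claw":91.8,"dx":0,"dy":0,"dz":22,"rx":0,"ry":0,"rz":0},{"claw":91.8,"dx":0,"dy":0,"dz":14,"rx":0,"ry":0,"rz":0},{"claw":80,"dx":0,"dy":0,"dz":0,"rx":0,"ry":0,"rz":0},{"claw":70,"dx":0,"dy":0,"dz":0,"rx":0,"ry":0,"rz":0},{"claw":65,"dx":0,"dy":0,"dz":0,"rx":0,"ry":0,"rz":0},{"claw":60,"dx":0,"dy":0,"dz":0,"rx":0,"ry":0,"rz":0},{"claw":50,"dx":0,"dy":0,"dz":0,"rx":0,"ry":0,"rz":0},{"claw":50,"dx":0,"dy":0,"dz":0,"rx":0,"ry":0,"rz":0},{"claw":50,"dx":0,"dy":0,"dz":0,"rx":0,"ry":0,"rz":0}]'; python3 -c "
from h import *
rep()"
```

```text
time: 28.95
tool_pos: [531.4, -309.0, 17.6]
tcp_rot: [3.14, -0.002, -0.117]
contact_force: [0.3, 0.1, 6.2]
grip_width: 60.2
t 28.95 grasp [ 531.3 -309.    36.4] lean -0.0023 yvec [-0.117 -0.993  0.001] q [-0.65  0.72  1.5   0.    0.92  1.04]
```

```bash
python3 -m handwheel '[{"claw":50,"dx":0,"dy":0,"dz":-8,"rx":0,"ry":0,"rz":0},{"claw":50,"dx":0,"dy":0,"dz":-22,"rx":0,"ry":0,"rz":0},{"claw":50,"dx":0,"dy":0,"dz":0,"rx":0,"ry":0,"rz":-0.08},{"claw":50,"dx":0,"dy":0,"dz":0,"rx":0,"ry":0,"rz":-0.145},{"claw":50,"dx":0,"dy":0,"dz":0,"rx":0,"ry":0,"rz":-0.145},{"claw":50,"dx":0,"dy":0,"dz":0,"rx":0,"ry":0,"rz":-0.145},{"claw":50,"dx":0,"dy":0,"dz":0,"rx":0,"ry":0,"rz":-0.145},{"claw":50,"dx":0,"dy":0,"dz":0,"rx":0,"ry":0,"rz":-0.145},{"claw":50,"dx":0,"dy":0,"dz":0,"rx":0,"ry":0,"rz":-0.145},{"claw":50,"dx":0,"dy":0,"dz":0,"rx":0,"ry":0,"rz":-0.145}]'
python3 -m handwheel '[{"claw":50,"dx":0,"dy":0,"dz":0,"rx":0,"ry":0,"rz":-0.145},{"claw":50,"dx":0,"dy":0,"dz":0,"rx":0,"ry":0,"rz":-0.145},{"claw":50,"dx":0,"dy":0,"dz":0,"rx":0,"ry":0,"rz":-0.145},{"claw":50,"dx":0,"dy":0,"dz":0,"rx":0,"ry":0,"rz":-0.145},{"claw":50,"dx":0,"dy":0,"dz":0,"rx":0,"ry":0,"rz":-0.145},{"claw":50,"dx":0,"dy":0,"dz":0,"rx":0,"ry":0,"rz":-0.145},{"claw":50,"dx":0,"dy":0,"dz":0,"rx":0,"ry":0,"rz":-0.145},{"claw":50,"dx":0,"dy":0,"dz":0,"rx":0,"ry":0,"rz":-0.145},{"claw":50,"dx":0,"dy":0,"dz":0,"rx":0,"ry":0,"rz":-0.145},{"claw":50,"dx":0,"dy":0,"dz":0,"rx":0,"ry":0,"rz":-0.145}]'
python3 -m handwheel '[{"claw":50,"dx":0,"dy":0,"dz":0,"rx":0,"ry":0,"rz":-0.145},{"claw":50,"dx":0,"dy":0,"dz":0,"rx":0,"ry":0,"rz":-0.145},{"claw":50,"dx":0,"dy":0,"dz":0,"rx":0,"ry":0,"rz":-0.145},{"claw":50,"dx":0,"dy":0,"dz":0,"rx":0,"ry":0,"rz":-0.145},{"claw":50,"dx":0,"dy":0,"dz":18,"rx":0,"ry":0,"rz":-0.017},{"claw":50,"dx":0,"dy":0,"dz":9,"rx":0,"ry":0,"rz":0},{"claw":50,"dx":0,"dy":0,"dz":1.5,"rx":0,"ry":0,"rz":0},{"claw":50,"dx":0,"dy":0,"dz":0,"rx":0,"ry":0,"rz":0},{"claw":50,"dx":0,"dy":0,"dz":0,"rx":0,"ry":0,"rz":0}]'; python3 -c "
from h import *
rep()"
```

```text
time: 29.95
tool_pos: [530.6, -308.6, 46.6]
tcp_rot: [3.141, 0.0, 0.984]
contact_force: [0.5, 0.3, -1.0]
grip_width: 60.1
time: 30.95
tool_pos: [530.6, -308.6, 46.6]
tcp_rot: [-3.142, 0.0, 2.434]
contact_force: [-0.2, 0.1, -1.4]
grip_width: 59.8
time: 31.85
tool_pos: [531.0, -308.8, 18.4]
tcp_rot: [-3.141, 0.001, 3.025]
contact_force: [-0.1, -0.1, -2.2]
grip_width: 60.1
t 31.85 grasp [ 530.9 -308.8   37.2] lean 0.001 yvec [ 0.117  0.993 -0.001] q [-0.65  0.72  1.5  -0.    0.92 -2.11]
```

```bash
python3 -m handwheel '[{"claw":50,"dx":0,"dy":0,"dz":1,"rx":0,"ry":0,"rz":0},{"claw":50,"dx":0,"dy":0,"dz":0.5,"rx":0,"ry":0,"rz":0},{"claw":50,"dx":0,"dy":0,"dz":0,"rx":0,"ry":0,"rz":0}]'
python3 -m handwheel '[{"claw":60,"dx":0,"dy":0,"dz":0,"rx":0,"ry":0,"rz":0},{"claw":64,"dx":0,"dy":0,"dz":0,"rx":0,"ry":0,"rz":0},{"claw":72,"dx":0,"dy":0,"dz":0,"rx":0,"ry":0,"rz":0},{"claw":85,"dx":0,"dy":0,"dz":0,"rx":0,"ry":0,"rz":0},{"claw":91.8,"dx":0,"dy":0,"dz":0,"rx":0,"ry":0,"rz":0},{"claw":91.8,"dx":0,"dy":0,"dz":0,"rx":0,"ry":0,"rz":0},{"claw":91.8,"dx":0,"dy":0,"dz":-20,"rx":0,"ry":0,"rz":0},{"claw":91.8,"dx":0,"dy":0,"dz":-35,"rx":0,"ry":0,"rz":0},{"claw":91.8,"dx":0,"dy":0,"dz":-20,"rx":0,"ry":0.12,"rz":0},{"claw":91.8,"dx":0,"dy":0,"dz":0,"rx":0,"ry":0.14,"rz":0}]'
python3 -m handwheel '[{"claw":91.8,"dx":0,"dy":0,"dz":0,"rx":0,"ry":0.14,"rz":0},{"claw":91.8,"dx":0,"dy":0,"dz":0,"rx":0,"ry":0.14,"rz":0},{"claw":91.8,"dx":0,"dy":0,"dz":0,"rx":0,"ry":0.14,"rz":0},{"claw":91.8,"dx":0,"dy":0,"dz":0,"rx":0,"ry":0.14,"rz":0},{"claw":91.8,"dx":0,"dy":0,"dz":0,"rx":0,"ry":0.1,"rz":0},{"claw":91.8,"dx":0,"dy":0,"dz":0,"rx":0,"ry":0,"rz":0},{"claw":91.8,"dx":0,"dy":0,"dz":0,"rx":0,"ry":0,"rz":0}]'; python3 -c "
from h import *
rep([531,-308.8,34])
o=bot.get_obs();print(o['tool_pos'].tolist(),o['tcp_rot'].tolist());snap('side','s8.png')"
```

```text
time: 32.15
tool_pos: [531.2, -308.9, 17.5]
tcp_rot: [-3.141, 0.002, 3.025]
contact_force: [-1.5, 0.9, 4.7]
grip_width: 59.9
time: 33.15
tool_pos: [531.6, -310.3, 97.0]
tcp_rot: [-3.136, -0.257, 3.022]
contact_force: [0.9, -1.2, -0.7]
grip_width: 91.7
time: 33.85
tool_pos: [530.8, -308.7, 90.1]
tcp_rot: [3.141, -0.918, 3.026]
contact_force: [-0.0, 0.8, 0.6]
grip_width: 91.9
t 33.85 grasp [ 545.6 -310.4  101.5] lean -0.9183 yvec [0.116 0.993 0.   ] q [-0.5   1.25  0.47 -0.4   2.27 -2.07]
to target grasp, tool axes [-44.7  -0.1  52.7]
[530.811025654827, -308.66004529876915, 90.06717084256002] [3.1414849692983076, -0.9183377367459685, 3.025593644312437]
```

```bash
python3 -m handwheel '[{"claw":91.8,"dx":-10,"dy":0,"dz":10,"rx":0,"ry":0,"rz":0},{"claw":91.8,"dx":-15,"dy":0,"dz":15,"rx":0,"ry":0,"rz":0},{"claw":91.8,"dx":-15,"dy":0,"dz":15,"rx":0,"ry":0,"rz":0},{"claw":91.8,"dx":-9,"dy":0,"dz":9,"rx":0,"ry":0,"rz":0},{"claw":91.8,"dx":-3.8,"dy":0,"dz":3,"rx":0,"ry":0,"rz":0},{"claw":91.8,"dx":0,"dy":0,"dz":0,"rx":0,"ry":0,"rz":0},{"claw":91.8,"dx":0,"dy":0,"dz":0,"rx":0,"ry":0,"rz":0}]'; python3 -c "
from h import *
rep([536.5,-309.4,28])"
```

```text
time: 34.6
tool_pos: [522.1, -308.0, 19.3]
tcp_rot: [-3.139, -0.917, 3.023]
contact_force: [0.1, -1.1, 0.1]
grip_width: 91.8
t 34.6 grasp [ 536.9 -309.7   30.8] lean -0.917 yvec [ 0.116  0.993 -0.001] q [-0.5   1.29  0.55 -0.36  2.14 -2.02]
to target grasp, tool axes [-1.9  0.2  2. ]
```

```bash
python3 -m handwheel '[{"claw":91.8,"dx":-1.9,"dy":0,"dz":2,"rx":0,"ry":0,"rz":0},{"claw":80,"dx":0,"dy":0,"dz":0,"rx":0,"ry":0,"rz":0},{"claw":70,"dx":0,"dy":0,"dz":0,"rx":0,"ry":0,"rz":0},{"claw":65,"dx":0,"dy":0,"dz":0,"rx":0,"ry":0,"rz":0},{"claw":61,"dx":0,"dy":0,"dz":0,"rx":0,"ry":0,"rz":0},{"claw":50,"dx":0,"dy":0,"dz":0,"rx":0,"ry":0,"rz":0},{"claw":50,"dx":0,"dy":0,"dz":0,"rx":0,"ry":0,"rz":0},{"claw":50,"dx":0,"dy":0,"dz":0,"rx":0,"ry":0,"rz":0}]'; python3 -c "
from h import *
rep([536.5,-309.4,148])"
```

```text
time: 35.4
tool_pos: [521.2, -307.6, 15.5]
tcp_rot: [-3.141, -0.919, 3.024]
contact_force: [0.6, 0.3, 0.4]
grip_width: 60.2
t 35.4 grasp [ 536.1 -309.4   26.9] lean -0.919 yvec [ 0.116  0.993 -0.001] q [-0.5   1.3   0.55 -0.36  2.14 -2.01]
to target grasp, tool axes [ 96.   -0.1 -73.8]
```

```bash
python3 -m handwheel '[{"claw":50,"dx":4,"dy":0,"dz":-3,"rx":0,"ry":0,"rz":0},{"claw":50,"dx":14,"dy":0,"dz":-11,"rx":0,"ry":0,"rz":0},{"claw":50,"dx":25,"dy":0,"dz":-19,"rx":0,"ry":0,"rz":0},{"claw":50,"dx":25,"dy":0,"dz":-19,"rx":0,"ry":0,"rz":0},{"claw":50,"dx":20,"dy":0,"dz":-15,"rx":0,"ry":0,"rz":0},{"claw":50,"dx":0,"dy":0,"dz":0,"rx":0,"ry":-0.07,"rz":0},{"claw":50,"dx":0,"dy":0,"dz":0,"rx":0,"ry":-0.11,"rz":0},{"claw":50,"dx":0,"dy":0,"dz":0,"rx":0,"ry":-0.12,"rz":0},{"claw":50,"dx":0,"dy":0,"dz":0,"rx":0,"ry":-0.12,"rz":0},{"claw":50,"dx":0,"dy":0,"dz":0,"rx":0,"ry":-0.12,"rz":0}]'
python3 -m handwheel '[{"claw":50,"dx":0,"dy":0,"dz":0,"rx":0,"ry":-0.12,"rz":0},{"claw":50,"dx":0,"dy":0,"dz":0,"rx":0,"ry":-0.12,"rz":0},{"claw":50,"dx":0,"dy":0,"dz":0,"rx":0,"ry":-0.09,"rz":0},{"claw":50,"dx":0,"dy":0,"dz":0,"rx":0,"ry":-0.05,"rz":0},{"claw":50,"dx":0,"dy":0,"dz":0,"rx":0,"ry":0,"rz":0},{"claw":50,"dx":0,"dy":0,"dz":0,"rx":0,"ry":0,"rz":0}]'; python3 -c "
from h import *
rep()"
```

```text
time: 36.4
tool_pos: [521.5, -307.7, 128.3]
tcp_rot: [-3.139, -0.372, 3.024]
contact_force: [0.6, -0.3, -1.5]
grip_width: 60.1
time: 37.0
tool_pos: [521.1, -307.8, 127.3]
tcp_rot: [-3.14, 0.001, 3.025]
contact_force: [0.2, 0.2, -1.1]
grip_width: 59.7
t 37.0 grasp [ 521.1 -307.8  146.1] lean 0.0008 yvec [ 0.116  0.993 -0.001] q [-0.66  0.58  1.43 -0.    1.13 -2.11]
```

```bash
python3 -m handwheel '[{"claw":50,"dx":0,"dy":0,"dz":0,"rx":0,"ry":0,"rz":0.08},{"claw":50,"dx":0,"dy":0,"dz":0,"rx":0,"ry":0,"rz":0.145},{"claw":50,"dx":0,"dy":0,"dz":0,"rx":0,"ry":0,"rz":0.145},{"claw":50,"dx":0,"dy":0,"dz":0,"rx":0,"ry":0,"rz":0.145},{"claw":50,"dx":0,"dy":0,"dz":0,"rx":0,"ry":0,"rz":0.145},{"claw":50,"dx":0,"dy":0,"dz":0,"rx":0,"ry":0,"rz":0.145},{"claw":50,"dx":0,"dy":0,"dz":0,"rx":0,"ry":0,"rz":0.145},{"claw":50,"dx":0,"dy":0,"dz":0,"rx":0,"ry":0,"rz":0.145},{"claw":50,"dx":0,"dy":0,"dz":0,"rx":0,"ry":0,"rz":0.145},{"claw":50,"dx":0,"dy":0,"dz":0,"rx":0,"ry":0,"rz":0.145}]'
python3 -m handwheel '[{"claw":50,"dx":0,"dy":0,"dz":0,"rx":0,"ry":0,"rz":0.145},{"claw":50,"dx":0,"dy":0,"dz":0,"rx":0,"ry":0,"rz":0.145},{"claw":50,"dx":0,"dy":0,"dz":0,"rx":0,"ry":0,"rz":0.145},{"claw":50,"dx":0,"dy":0,"dz":0,"rx":0,"ry":0,"rz":0.145},{"claw":50,"dx":0,"dy":0,"dz":0,"rx":0,"ry":0,"rz":0.145},{"claw":50,"dx":0,"dy":0,"dz":0,"rx":0,"ry":0,"rz":0.145},{"claw":50,"dx":0,"dy":0,"dz":0,"rx":0,"ry":0,"rz":0.145},{"claw":50,"dx":0,"dy":0,"dz":0,"rx":0,"ry":0,"rz":0.145},{"claw":50,"dx":0,"dy":0,"dz":0,"rx":0,"ry":0,"rz":0.145},{"claw":50,"dx":0,"dy":0,"dz":0,"rx":0,"ry":0,"rz":0.145}]'
python3 -m handwheel '[{"claw":50,"dx":0,"dy":0,"dz":0,"rx":0,"ry":0,"rz":0.145},{"claw":50,"dx":0,"dy":0,"dz":0,"rx":0,"ry":0,"rz":0.145},{"claw":50,"dx":0,"dy":0,"dz":0,"rx":0,"ry":-0.06,"rz":0.017},{"claw":50,"dx":0,"dy":0,"dz":0,"rx":0,"ry":-0.12,"rz":0},{"claw":50,"dx":0,"dy":0,"dz":0,"rx":0,"ry":-0.12,"rz":0},{"claw":50,"dx":0,"dy":0,"dz":0,"rx":0,"ry":-0.12,"rz":0},{"claw":50,"dx":0,"dy":0,"dz":0,"rx":0,"ry":-0.12,"rz":0},{"claw":50,"dx":0,"dy":0,"dz":0,"rx":0,"ry":-0.112,"rz":0},{"claw":50,"dx":0,"dy":0,"dz":0,"rx":0,"ry":0,"rz":0},{"claw":50,"dx":0,"dy":0,"dz":0,"rx":0,"ry":0,"rz":0}]'; python3 -c "
from h import *
rep([537,-310.5,28])"
```

```text
time: 38.0
tool_pos: [521.7, -307.5, 125.9]
tcp_rot: [-3.141, 0.0, 1.635]
contact_force: [0.4, -0.7, -1.5]
grip_width: 59.7
time: 39.0
tool_pos: [521.7, -307.5, 125.9]
tcp_rot: [3.141, 0.001, 0.185]
contact_force: [0.3, 0.3, -1.8]
grip_width: 59.6
time: 40.0
tool_pos: [521.6, -307.2, 124.5]
tcp_rot: [3.141, 0.651, -0.117]
contact_force: [0.5, 0.6, -1.0]
grip_width: 60.0
t 40.0 grasp [ 532.9 -308.6  139.5] lean 0.6509 yvec [-0.116 -0.993  0.001] q [-0.53  0.98  0.8  -0.27  1.95  1.13]
to target grasp, tool axes [70.9  1.4 86.1]
```

```bash
python3 -m handwheel '[{"claw":50,"dx":8,"dy":0,"dz":9,"rx":0,"ry":0,"rz":0},{"claw":50,"dx":15,"dy":0,"dz":18,"rx":0,"ry":0,"rz":0},{"claw":50,"dx":15,"dy":0,"dz":18,"rx":0,"ry":0,"rz":0},{"claw":50,"dx":14,"dy":0,"dz":18,"rx":0,"ry":0,"rz":0},{"claw":50,"dx":10,"dy":0,"dz":12,"rx":0,"ry":0,"rz":0},{"claw":50,"dx":5,"dy":0,"dz":6,"rx":0,"ry":0,"rz":0},{"claw":50,"dx":0,"dy":0,"dz":0,"rx":0,"ry":0,"rz":0},{"claw":50,"dx":0,"dy":0,"dz":0,"rx":0,"ry":0,"rz":0}]'; python3 -c "
from h import *
rep([537,-309,28])"
```

```text
time: 40.8
tool_pos: [525.6, -308.5, 22.1]
tcp_rot: [3.139, 0.649, -0.118]
contact_force: [0.8, 0.5, -0.8]
grip_width: 59.1
t 40.8 grasp [ 536.9 -309.8   37.1] lean 0.6493 yvec [-0.117 -0.993  0.002] q [-0.53  1.09  0.85 -0.25  1.8   1.18]
to target grasp, tool axes [ 5.5 -0.8  7.3]
```

```bash
python3 -m handwheel '[{"claw":50,"dx":2.4,"dy":0,"dz":3.2,"rx":0,"ry":0,"rz":0},{"claw":50,"dx":1.2,"dy":0,"dz":1.6,"rx":0,"ry":0,"rz":0},{"claw":50,"dx":0,"dy":0,"dz":0,"rx":0,"ry":0,"rz":0},{"claw":50,"dx":0,"dy":0,"dz":0,"rx":0,"ry":0,"rz":0}]'
python3 -m handwheel '[{"claw":50,"dx":1.2,"dy":0,"dz":1.6,"rx":0,"ry":0,"rz":0},{"claw":50,"dx":0,"dy":0,"dz":0,"rx":0,"ry":0,"rz":0},{"claw":50,"dx":0,"dy":0,"dz":0,"rx":0,"ry":0,"rz":0}]'
```

```text
time: 41.2
tool_pos: [525.2, -308.2, 15.1]
tcp_rot: [3.14, 0.651, -0.118]
contact_force: [-0.2, -1.1, -1.4]
grip_width: 59.9
time: 41.5
tool_pos: [525.1, -308.1, 12.9]
tcp_rot: [3.14, 0.651, -0.118]
contact_force: [-0.1, -0.3, -1.4]
grip_width: 60.0
```

```bash
python3 -m handwheel '[{"claw":50,"dx":0.6,"dy":0,"dz":0.8,"rx":0,"ry":0,"rz":0},{"claw":50,"dx":0,"dy":0,"dz":0,"rx":0,"ry":0,"rz":0},{"claw":50,"dx":0,"dy":0,"dz":0,"rx":0,"ry":0,"rz":0}]'
python3 -m handwheel '[{"claw":50,"dx":0.6,"dy":0,"dz":0.8,"rx":0,"ry":0,"rz":0},{"claw":50,"dx":0,"dy":0,"dz":0,"rx":0,"ry":0,"rz":0},{"claw":50,"dx":0,"dy":0,"dz":0,"rx":0,"ry":0,"rz":0}]'
```

```text
time: 41.8
tool_pos: [525.1, -308.1, 12.0]
tcp_rot: [3.14, 0.651, -0.118]
contact_force: [-0.5, 0.3, -1.3]
grip_width: 59.9
time: 42.1
tool_pos: [525.2, -308.2, 11.6]
tcp_rot: [3.14, 0.651, -0.118]
contact_force: [0.8, -1.2, 4.5]
grip_width: 59.7
```

```bash
python3 -m handwheel '[{"claw":50,"dx":0.3,"dy":0,"dz":0.4,"rx":0,"ry":0,"rz":0},{"claw":50,"dx":0,"dy":0,"dz":0,"rx":0,"ry":0,"rz":0},{"claw":60,"dx":0,"dy":0,"dz":0,"rx":0,"ry":0,"rz":0},{"claw":64,"dx":0,"dy":0,"dz":0,"rx":0,"ry":0,"rz":0},{"claw":72,"dx":0,"dy":0,"dz":0,"rx":0,"ry":0,"rz":0},{"claw":85,"dx":0,"dy":0,"dz":0,"rx":0,"ry":0,"rz":0},{"claw":91.8,"dx":0,"dy":0,"dz":0,"rx":0,"ry":0,"rz":0},{"claw":91.8,"dx":0,"dy":0,"dz":0,"rx":0,"ry":0,"rz":0},{"claw":91.8,"dx":0,"dy":0,"dz":-15,"rx":0,"ry":0,"rz":0},{"claw":91.8,"dx":0,"dy":0,"dz":-30,"rx":0,"ry":0,"rz":0}]'
python3 -m handwheel '[{"claw":91.8,"dx":0,"dy":0,"dz":-40,"rx":0,"ry":0,"rz":0},{"claw":91.8,"dx":-20,"dy":0,"dz":-30,"rx":0,"ry":0,"rz":0},{"claw":91.8,"dx":-20,"dy":-30,"dz":-30,"rx":0,"ry":0,"rz":0},{"claw":91.8,"dx":-20,"dy":-40,"dz":-20,"rx":0,"ry":0.1,"rz":0},{"claw":91.8,"dx":-20,"dy":-40,"dz":-20,"rx":0,"ry":0.12,"rz":0},{"claw":91.8,"dx":0,"dy":-40,"dz":0,"rx":0,"ry":0.12,"rz":0},{"claw":91.8,"dx":0,"dy":-40,"dz":0,"rx":0,"ry":0.12,"rz":0},{"claw":91.8,"dx":0,"dy":-20,"dz":0,"rx":0,"ry":0.1,"rz":0},{"claw":91.8,"dx":0,"dy":0,"dz":0,"rx":0,"ry":0,"rz":0},{"claw":91.8,"dx":0,"dy":0,"dz":0,"rx":0,"ry":0,"rz":0}]'; python3 -c "
from h import *
rep();snap('top','t9.png');snap('side','s9.png')
t=cv2.imread('pics/t9.png');s=cv2.imread('pics/s9.png')
out=np.zeros((600,800,3),np.uint8)
out[:300,:400]=cv2.resize(t[225:300,420:520],None,fx=4,fy=4,interpolation=cv2.INTER_CUBIC)
out[300:,:400]=cv2.resize(s[140:215,325:425],None,fx=4,fy=4,interpolation=cv2.INTER_CUBIC)
out[:300,400:]=cv2.resize(t,(400,300));out[300:,400:]=cv2.resize(s,(400,300));cv2.imwrite('pics/c9.png',out)"
```

```text
time: 43.1
tool_pos: [550.9, -310.9, 45.1]
tcp_rot: [-3.14, 0.656, -0.117]
contact_force: [0.3, 0.2, -0.6]
grip_width: 92.1
time: 44.1
tool_pos: [594.8, -104.6, 206.3]
tcp_rot: [3.14, 0.091, -0.116]
contact_force: [0.2, -0.0, -0.4]
grip_width: 91.8
t 44.1 grasp [ 596.5 -104.7  225. ] lean 0.0909 yvec [-0.116 -0.993  0.002] q [-0.29  0.56  1.24 -0.02  1.44  1.4 ]
```

View pics/c9.png

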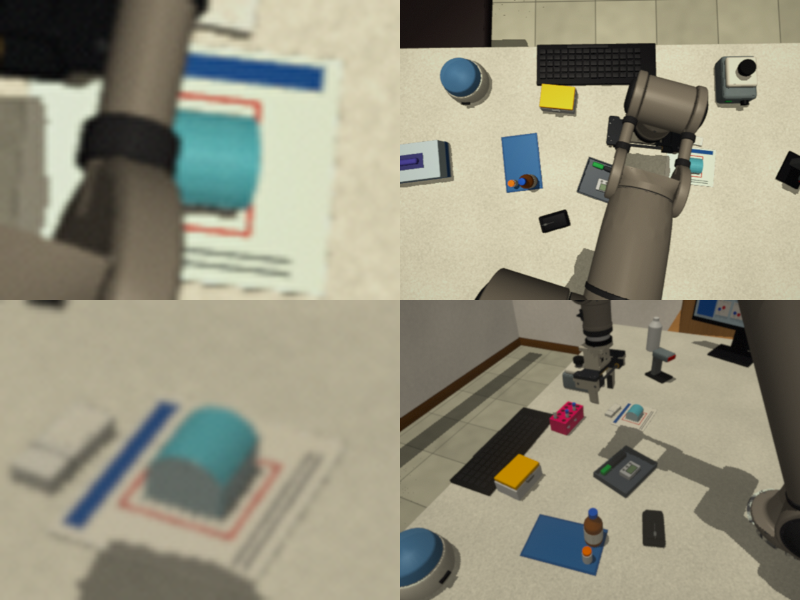

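The magnifier sits round side up on the card within the red box, foot corners about (362,191) and (379,194.5) in the side frame. The timer is in the tray, the other things look unmoved, and the arm is clear. I'll check the foot numerically.

Run:
```python
from h import *
c=np.array([537,-309.5]);y=-.116;R=np.array([[np.cos(y),np.sin(y)],[-np.sin(y),np.cos(y)]])
f=lambda u,v,z=3:(R@(ray('side0',u,v,z)[:2]-c)).round(1)
for n,p in(('foot',((147,503),(213,518),(257,465))),('box',((121,503),(215,537),(281,463)))):
    print(n,[f(325+x/4,140+(v-300)/4).tolist() for x,v in p])
ft=lambda x,v,z:(R@(ray('top0',420+x/4,225+v/4,z)[:2]-c)).round(1).tolist()
print('top: crown-side end edge',ft(260,118,27),ft(255,212,27),ft(261,165,41),'box',ft(260,102,3),ft(250,236,3))
```

```text
foot [[20.5, 36.7], [-21.1, 32.0], [-24.5, -31.4]]
box [[34.6, 44.1], [-29.3, 48.7], [-37.1, -40.4]]
top: crown-side end edge [26.3, -33.9] [-24.0, -35.4] [0.2, -31.7] box [37.6, -41.4] [-36.0, -42.0]
```

```bash
python3 -c "
from h import *
rep();print(bot.close_job())"
```

```text
t 44.2 grasp [ 597.2 -105.9  224. ] lean 0.0917 yvec [-0.117 -0.993  0.002] q [-0.29  0.56  1.23 -0.02  1.44  1.4 ]
the job is handed in; nothing more can be done
None
```

The job is done and handed in at 44.2 s on the robot's clock, with the gripper open and clear of everything.

**What I did**
- **Timer:** I drew it slowly away from under the magnifier and laid it face up in the grey tray, clear of the marker.
- **Magnifier:** I waited until it measured level on its back, then gripped it by its end faces. I turned it over in two held quarter turns, resting it on a side wall on the card in between, and set it flat side down in the red box.

**Last checks**
- **Fit in the box:** The last pictures show it round side up inside the red lines. Its foot measures about ±25 by ±32 mm in the box's own axes, with the box lines near ±36 by ±42. That leaves roughly 7–10 mm all round.
- **Squareness:** It was set down at the box's measured yaw. One edge read 1.7° off in the last picture, which is within how well I can read pixels.
- **Other things:** The timer is in the tray, and the bottle, vial, mailer, marker, rack, tip box and mouse look unmoved. I checked those by eye only, and the arm hid part of the last top view.

**What went wrong or disagreed**
- **First turn:** It stopped at the joint-6 range limit, so I re-planned with half turns about the vertical.
- **Camera disagreement:** Wrist-camera positions differed from the arm's own by about 3 mm. The side-view foot corners scatter by up to about 5 mm.
- **Picture count:** I viewed 13 pictures against a budget of 10, one more than the two extra allowed.

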